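Load the heatsink inspection slide and set it to the index mark

ROBOT

A 6-joint arm with a two-finger parallel gripper is mounted at the origin on the work surface. World frame = base frame: x ahead of the robot, y to its left, z up, the work surface at z = 0. Lengths are in m, angles in rad, forces in N, time in s.
With the tool pointing down it reaches from about 0.3 to 0.95 m from the base axis. Payload 3.1 kg.
Tool frame: the origin (TCP) lies at the very end of the fingers, on their centre line; the grasp point (between the pads) lies 19 mm behind it (bot.pinch_z is the distance from the TCP to the grasp point, in m); z points along the fingers, y is the direction in which the jaws open and shut (so a half turn about z gives the same grasp; the last joint's range is limited). The gripper opens to 85 mm and grips with 20 to 120 N. Pads are 22 mm wide; open, the fingers measure 114 mm over their backs; the gripper's body (76 mm by 85 mm) begins 54 mm behind the grasp point. The pads swing forward as they close: fully open they stand 13 mm farther back than shut.
Start: joints at [-1.2, 0.308, 1.634, -0, 1.2, -0.07], TCP at [0.267, -0.565, 0.231] pointing down, gripper open.
Joint ranges: [-3.06, 3.06], [-0.79, 1.96], [0.05, 2.63], [-1.19, 4.34], [0.05, 2.64], [-2.94, 2.94]. Speed limits (rad/s): [2.79, 2.79, 3.14, 3.14, 3.14, 3.14].

INTERFACE

Orientations are given as a unit quaternion [x, y, z, w].
In Python, from plant import bot, imaging, hand_in gives the robot as it stands.
- The arm moves only by the tool apply_moves, never from a script. Its argument "motion" is a list of rows, each a list of 6 numbers: the shift along the tool's x, y, z in m, then the turn, a rotation vector about the tool's x, y, z in degrees. A call has exactly 8 rows; each row shifts and turns the pose as measured when the row begins, along the tool's axes as they then stand; what a row does not reach is not made up. A row lasts 1/8 s, in which the tool goes at most 62.5 mm and 10.7 degrees, less where a joint would pass 70% of its speed; a pose out of reach is approached as far as the arm can. A call is refused whole if a number of a shift passes 0.0625 or a number of a turn 10.7, either way. A call with a gripper value outside its range is refused whole. "hand" is the finger opening in m, from 0 to 0.0854, set as the call begins (left out, the last holds). The fingers move at their own pace and stop on an object; "grip_force" is the grip in N (left out, the last holds). Time passes only in rows, so rows that do not move let the fingers close, or fill a call up. It gives the time, the measured TCP pose, the force and the opening at its end, in the units of the state.
- bot.get_state(): the state, without advancing time (a new reading comes with each control period).
- imaging.grab_frame(name): name is "scene" or "side" or "wrist"; returns a dict with "frame" (420x560x3 uint8, red, green, blue), "fovy" (degrees; the focal length in pixels is half the picture's height over the tangent of half this angle, whatever the lens; pixels are square), "cx", "cy" (the principal point, pixels), "cam_to_world" (4x4, takes a point from camera to world coordinates); the wrist camera has in their place "hand_eye" (4x4, takes a point from camera to tool coordinates, whose origin is the TCP and whose axes are the flange's). Camera axes: x right, y down, z forward; pixel columns grow to the right and rows downward; lengths in m; the calibration is good to about 2 mm. The wrist camera is an equidistant fisheye: a pixel r from the principal point sees the ray r / f radians off the axis. A picture is of the moment at which its call begins: read the wrist's pose just before it. There is no depth.
- hand_in(): hands the job in, once; it reports no verdict.
The state is a dict: "t": time; "joint_pos": joint angles; "joint_vel": joint speeds; "tau": joint torques, N m; "position": TCP position; "ee_rot": TCP orientation; "force": force on the tool from outside, world axes, zero at the start; "ft_torque": the same for the moment, N m; "opening": finger opening in m.
Only numpy, scipy, OpenCV 4.12 (cv2) and the standard library are available. Lean on these libraries where they do the work, as an engineer would, in place of code of your own. Each camera call takes 0.05 s, during which the arm holds its last target. There are 200 camera calls.

TASK

Put every heatsink on the bench fully down into a pocket of the slide's tray, fins up, one to a pocket, then fold all four clip flaps down flat, over an empty pocket too. Then turn the knob to back the tray off towards the knob until its pointer is at least 10 mm past the brass index mark, and bring it up again, away from the knob, to stop in line with the mark to within 2 mm: the setting must be approached from the knob side, so that the backlash stays taken up in that direction (overshot, back off again). Leave everything else on the bench where it is.

Things in the scene. Friction and masses are not known exactly. Their poses are not given: they have to be found in the camera images.
- heatsink0: finned aluminium heatsink, a plain block 34 (its x) by 60 (its y) by 42 mm tall, 110 g, fins up; origin at the centre of its underside. Three or all four are present (absent ones read None)
- heatsink1: finned aluminium heatsink, a plain block 34 (its x) by 60 (its y) by 42 mm tall, 110 g, fins up; origin at the centre of its underside. Three or all four are present (absent ones read None)
- heatsink2: finned aluminium heatsink, a plain block 34 (its x) by 60 (its y) by 42 mm tall, 110 g, fins up; origin at the centre of its underside. Three or all four are present (absent ones read None)
- heatsink3: finned aluminium heatsink, a plain block 34 (its x) by 60 (its y) by 42 mm tall, 110 g, fins up; origin at the centre of its underside. Three or all four are present (absent ones read None)
- frame: steel base of the inspection slide, fixed to the bench, 300 mm long along its own y, top 18 mm above the bench; origin at its centre on the bench. The carriage slides along the frame's y; the control knob is at the frame's -y end, its axis 190 mm from the origin
- carriage (a joint): position of the grey plastic pocket tray along the slide, 0 to 0.08 m, grows towards the frame's +y (away from the knob); starts at the +y end (0.058 to 0.079). Stays where it is left; moving it takes about 5 N or more. The tray is 150 (x) by 156 (y) mm, its top 46 mm above the bench
- pocket0 (a point): centre of the floor of the front right pocket (seen from the robot) of the tray, 28 mm above the bench, axes as the frame's; the pocket is 38 mm along x, 64 mm along y and 18 mm deep with bevelled mouth, so a seated heatsink stands 24 mm out of the tray
- pocket1 (a point): centre of the floor of the front left pocket (seen from the robot) of the tray, 28 mm above the bench, axes as the frame's; the pocket is 38 mm along x, 64 mm along y and 18 mm deep with bevelled mouth, so a seated heatsink stands 24 mm out of the tray
- pocket2 (a point): centre of the floor of the rear right pocket (seen from the robot) of the tray, 28 mm above the bench, axes as the frame's; the pocket is 38 mm along x, 64 mm along y and 18 mm deep with bevelled mouth, so a seated heatsink stands 24 mm out of the tray
- pocket3 (a point): centre of the floor of the rear left pocket (seen from the robot) of the tray, 28 mm above the bench, axes as the frame's; the pocket is 38 mm along x, 64 mm along y and 18 mm deep with bevelled mouth, so a seated heatsink stands 24 mm out of the tray
- clip0 (a joint): angle of pocket0's clip flap: 0 folded flat, pi/2 upright, to 2.4 leaning out; starts at 2.0 to 2.3, stiff (1.1 N at the edge), stays where left. Plate 50 mm wide (frame x), 45 mm from hinge to free edge, 5 mm thick. Hinge line along frame x, its middle 48 mm to the frame's -y of the pocket centre, 49 mm above the pocket floor. Folded, points to +y, 4.5 mm above the heatsink's top
- clip1 (a joint): angle of pocket1's clip flap: 0 folded flat, pi/2 upright, to 2.4 leaning out; starts at 2.0 to 2.3, stiff (1.1 N at the edge), stays where left. Plate 50 mm wide (frame x), 45 mm from hinge to free edge, 5 mm thick. Hinge line along frame x, its middle 48 mm to the frame's +y of the pocket centre, 49 mm above the pocket floor. Folded, points to -y, 4.5 mm above the heatsink's top
- clip2 (a joint): angle of pocket2's clip flap: 0 folded flat, pi/2 upright, to 2.4 leaning out; starts at 2.0 to 2.3, stiff (1.1 N at the edge), stays where left. Plate 50 mm wide (frame x), 45 mm from hinge to free edge, 5 mm thick. Hinge line along frame x, its middle 48 mm to the frame's -y of the pocket centre, 49 mm above the pocket floor. Folded, points to +y, 4.5 mm above the heatsink's top
- clip3 (a joint): angle of pocket3's clip flap: 0 folded flat, pi/2 upright, to 2.4 leaning out; starts at 2.0 to 2.3, stiff (1.1 N at the edge), stays where left. Plate 50 mm wide (frame x), 45 mm from hinge to free edge, 5 mm thick. Hinge line along frame x, its middle 48 mm to the frame's +y of the pocket centre, 49 mm above the pocket floor. Folded, points to -y, 4.5 mm above the heatsink's top
- knob_grip (a point): centre of the knob's black bar grip, 56 mm above the bench; bar 70 mm along the point's x, 16 mm wide, 27 mm tall (42 to 69 mm above the bench). Turned counter-clockwise from above it drives the tray to +y, 60 mm per rad; clockwise to -y; about 0.35 N m; turn slowly, else the tray may coast. Site yaw minus frame yaw = carriage/0.06 + knob - 0.667 rad
- knob (a joint): lost motion (backlash) between knob and drive: the bar turns freely from -0.10 to +0.10 rad before the tray follows; +0.10 when it has last driven counter-clockwise (+y), -0.10 when it has last driven clockwise
- pointer (a point): tip of the small steel pointer in the middle of the tray's rear edge (+x side), 46 mm above the bench; moves with the tray
- mark (a point): tip of the brass index finger on the slide's rear rail: the set mark; y axis along the slide like the frame's. The mark differs from run to run; 14 mm or more short of the pointer at the start. Pointer and mark are in line when they have the same y in the frame (gap 7 mm in x)
- solder_reel: bystander to leave alone: solder reel, 52 mm diameter, 48 mm tall, standing
- tape_roll: bystander to leave alone: roll of tape lying flat, 90 mm diameter, 20 mm tall
- marker_pen: bystander to leave alone: blue marker pen with white cap, 132 mm long
- screwdriver: bystander to leave alone: screwdriver, 190 mm
- sponge_tray: bystander to leave alone: black tray 120 by 90 mm with a yellow sponge
- flux_bottle: bystander to leave alone: small jar, 44 mm diameter, 90 mm tall

How it is judged:
By the outcome, as a careful person would: the job done as asked, in the order asked, and still so for the second after the job is handed in, with the robot touching nothing.
Of heatsink0, heatsink1, heatsink2, heatsink3 only 3 to 4 are there at a start; the rules pass over those that are not, and their reading is None.
At some moment in a run one of heatsink0, heatsink1, heatsink2, heatsink3 may be knocked a few centimetres aside while the robot is not near it.
Once in a run the grip may slacken for a moment while it holds something.
It also fails if it takes over 200 s, if anything falls off the work surface, if the arm or the gripper's body presses on something with over 40 N, if the wrist force passes 120 N, or if a joint passes its speed limit or range.

## Working session

There is one attempt and no reset: what is moved stays moved. The work goes in short steps, Python scripts to look and compute and a tool call to move; the robot and the scene stay as the last step left them, time stands still between calls to the robot, and variables do not carry over. Pictures are saved under pics/ and viewed, about 12 in all and at most 16, crops included, and the job is handed in when it is done.

Besides the shell and the picture viewer there is one more tool, called after ">>>" as name(argument=value, ...) on one line, values as JSON. apply_moves: Moves the arm, as the interface text tells. Its arguments: {"type":"object","properties":{"motion":{"type":"array","items":{"type":"array","items":{"type":"number"}}},"hand":{"type":"number"},"grip_force":{"type":"number"}},"required":["motion"]}

```bash
mkdir -p pics; ls
python3 - <<'E'
from plant import bot,imaging
import cv2,numpy as np
print(bot.get_state(), bot.pinch_z)
for n in("scene","side"):
    d=imaging.grab_frame(n); cv2.imwrite(f"pics/{n}0.png",cv2.resize(d["frame"][...,::-1],(800,600),interpolation=cv2.INTER_CUBIC))
    print(n,d["fovy"],d["cx"],d["cy"],np.round(d["cam_to_world"],4).tolist())
    np.savez(f"{n}0.npz",**d)
E
```

```text
pics
{'t': 0.0, 'joint_pos': array([-1.19970469e+00,  3.09013587e-01,  1.63520218e+00, -1.26118671e-06,
        1.19970167e+00, -6.96940242e-02]), 'joint_vel': array([-3.70413228e-04, -1.28766787e-03, -9.99541445e-05,  2.10588660e-03,
       -2.45144389e-03,  2.93080696e-03]), 'tau': array([-8.20356727e-04, -4.15252483e+01, -2.76661634e+01, -8.97746645e-05,
        1.02603147e-02,  7.82777619e-06]), 'position': array([ 0.26633272, -0.56449462,  0.23003429]), 'ee_rot': array([ 9.75810937e-01,  2.18613046e-01, -1.75089057e-04, -1.14912642e-03]), 'force': array([-0.52170673,  0.14816339, -1.19611315]), 'ft_torque': array([-0.02640284,  0.02494149,  0.01151548]), 'opening': 0.08492401764595824} 0.0187
scene 44.57448323664975 276.1908142996425 200.9291108642993 [[-0.0384, 0.6526, -0.7567, 1.6372], [0.9992, 0.0198, -0.0337, -0.0518], [-0.007, -0.7574, -0.6529, 1.0393], [0.0, 0.0, 0.0, 1.0]]
side 51.516266917337724 278.44761803831676 206.32038443935204 [[-0.992, -0.0841, 0.0943, 0.4269], [-0.1262, 0.6922, -0.7106, 0.5883], [-0.0056, -0.7168, -0.6973, 0.7419], [0.0, 0.0, 0.0, 1.0]]
```

View pics/scene0.png

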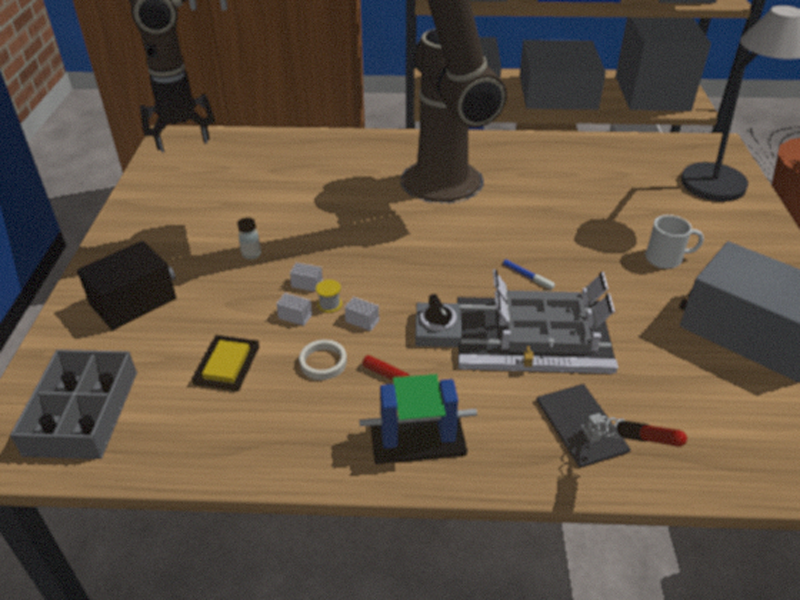

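View pics/side0.png

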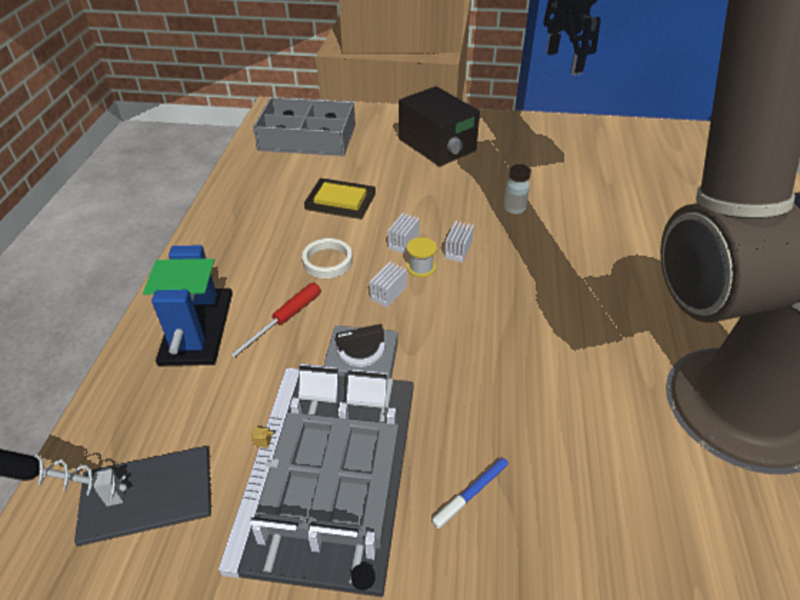

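Scene (800×600): three heatsinks round the solder reel, at about (306,275), (293,308), (361,313). The frame is at (540,330), with its knob at (437,315). The side view shows heatsinks at (404,230), (459,240), (388,283), the knob at (360,342), the brass mark near (261,437) and empty pockets.

```bash
cat > h.py <<'E'
import numpy as np,cv2
from scipy.spatial.transform import Rotation as R
from plant import bot,imaging
S=800/560
def bp(d,u,v,z,s=S):
    u,v=u/s,v/s; f=d["frame"].shape[0]/2/np.tan(np.radians(float(d["fovy"]))/2)
    T=d["cam_to_world"]; r=T[:3,:3]@[(u-d["cx"])/f,(v-d["cy"])/f,1]; return T[:3,3]+r*(z-T[2,3])/r[2]
def pj(d,p,s=S):
    T=d["cam_to_world"]; q=T[:3,:3].T@(np.array(p)-T[:3,3]); f=d["frame"].shape[0]/2/np.tan(np.radians(float(d["fovy"]))/2)
    return np.array([d["cx"]+f*q[0]/q[2],d["cy"]+f*q[1]/q[2]])*s
def wrist(name,save=True):
    st=bot.get_state(); d=dict(imaging.grab_frame("wrist")); W=np.eye(4); W[:3,:3]=R.from_quat(st["ee_rot"]).as_matrix(); W[:3,3]=st["position"]
    d["T"]=W@d["hand_eye"]; np.savez(name+".npz",**d)
    cv2.imwrite(f"pics/{name}.png",cv2.resize(d["frame"][...,::-1],(800,600),interpolation=cv2.INTER_CUBIC)); return d
def wf(d): return d["frame"].shape[0]/2/np.tan(np.radians(float(d["fovy"]))/2)
def wbp(d,u,v,z,s=S):
    a=(np.array([u,v])/s-[d["cx"],d["cy"]])/wf(d); t=np.hypot(*a)
    r=d["T"][:3,:3]@np.r_[a/t*np.sin(t),np.cos(t)]; return d["T"][:3,3]+r*(z-d["T"][2,3])/r[2]
def wpj(d,p,s=S):
    q=d["T"][:3,:3].T@(np.array(p)-d["T"][:3,3]); t=np.arctan2(np.hypot(q[0],q[1]),q[2])
    return (np.array([d["cx"],d["cy"]])+wf(d)*t*q[:2]/np.hypot(q[0],q[1]))*s
def st():
    s=bot.get_state(); e=R.from_quat(s["ee_rot"]).as_matrix()
    print("t%.2f pos"%s["t"],np.round(s["position"],4),"xdir %.2f deg"%np.degrees(np.arctan2(e[1,0],e[0,0])),"tilt",np.round(e[:,2],3),"F",np.round(s["force"],1),"op %.4f"%s["opening"],"q",np.round(s["joint_pos"],2)); return s
def go(p,yaw=None,pos0=None,yaw0=None):
    """total shift in tool axes and turn; tool pointing down; yaw = world direction (deg) of tool x, mod 180"""
    s=bot.get_state(); E=R.from_quat(s["ee_rot"]); x=E.as_matrix()[:,0]
    y0=np.degrees(np.arctan2(x[1],x[0])) if yaw0 is None else yaw0
    c=s["position"] if pos0 is None else np.array(pos0)
    d=R.from_euler('xz',[180,y0],degrees=True).as_matrix(); 
    d=np.column_stack([[np.cos(np.radians(y0)),np.sin(np.radians(y0)),0],[np.sin(np.radians(y0)),-np.cos(np.radians(y0)),0],[0,0,-1]])
    t=d.T@(np.array(p)-c); dy=0 if yaw is None else (yaw-y0+90)%180-90
    # level correction as rotvec
    ex=np.cross(E.as_matrix()[:,2],[0,0,-1]); lv=np.degrees(E.as_matrix().T@ex)
    print("shift",np.round(t,4),"turn about tool z (before/after shift) %.2f"%-dy,"level rot",np.round(lv,2))
E
python3 - <<'E'
from h import *
d=np.load("side0.npz");c=np.load("scene0.npz")
for n,u,v,z in [("h",404,228,.042),("h",459,238,.042),("h",388,280,.042),("mark",262,432,.05),("knob",360,335,.069),("ptr",272,463,.046),("fr",412,381,.018),("fr",384,594,.018),("rl",291,370,.04),("rl",222,575,.04),("reel",421,247,.048)]: print(n,bp(d,u,v,z).round(3))
print("scene")
for n,u,v,z in [("h",306,270,.042),("h",293,302,.042),("h",361,308,.042),("knob",436,300,.069),("mark",528,352,.05),("fl",458,370,.018),("fr",616,371,.018),("reel",328,288,.048)]: print(n,bp(c,u,v,z).round(3))
s=st();d=imaging.grab_frame("wrist");print(d["fovy"],d["cx"],d["cy"],d["hand_eye"].round(3).tolist())
go([.55,-.2,.38],yaw=90)
E
```

```text
h [ 0.532 -0.299  0.042]
h [ 0.432 -0.282  0.042]
h [ 0.542 -0.158  0.042]
mark [0.664 0.159 0.05 ]
knob [ 0.562 -0.007  0.069]
ptr [0.64  0.199 0.046]
fr [0.481 0.027 0.018]
fr [0.48  0.328 0.018]
rl [0.655 0.046 0.04 ]
rl [0.659 0.338 0.04 ]
reel [ 0.496 -0.242  0.048]
scene
h [ 0.431 -0.296  0.042]
h [ 0.534 -0.309  0.042]
h [ 0.548 -0.169  0.042]
knob [ 0.55  -0.018  0.069]
mark [0.669 0.154 0.05 ]
fl [0.69  0.024 0.018]
fr [0.683 0.321 0.018]
reel [ 0.496 -0.241  0.048]
t0.10 pos [ 0.2664 -0.5646  0.2302] xdir 25.25 deg tilt [-0.001  0.002 -1.   ] F [0.2 0.3 0.1] op 0.0857 q [-1.2   0.31  1.64 -0.    1.2  -0.07]
65.70646984690485 278.48699461546266 206.93615623668 [[-0.001, -0.966, -0.259, 0.065], [1.0, -0.001, -0.0, -0.001], [0.0, -0.259, 0.966, -0.143], [0.0, 0.0, 0.0, 1.0]]
shift [ 0.4121 -0.2088 -0.1497] turn about tool z (before/after shift) -64.74 level rot [-0.1  -0.01  0.  ]
```

```bash
cat >> h.py <<'E'
def ax(y):
    a=np.radians(y); return np.array([[np.cos(a),np.sin(a),0],[np.sin(a),-np.cos(a),0],[0,0,-1]])
def rows(p,yaw=None,n=8,start=None):
    """equal world steps, in tool axes as the tool turns"""
    s=bot.get_state(); x=R.from_quat(s["ee_rot"]).as_matrix()[:,0]; y=np.degrees(np.arctan2(x[1],x[0])); c=s["position"]
    if start is not None: c,y=np.array(start[0]),start[1]
    dy=0 if yaw is None else ((yaw-y+180)%360-180)/n
    for i in range(n): print(np.round(ax(y+dy*i).T@(np.array(p)-c)/n,4).tolist()+[0,0,round(-dy,2)],end=",")
    print()
E
python3 -c "
from h import *
rows([.5,-.22,.38],90)"
```

```text
[0.0448, -0.0265, -0.0187, 0, 0, np.float64(-8.09)],[0.0481, -0.0199, -0.0187, 0, 0, np.float64(-8.09)],[0.0504, -0.013, -0.0187, 0, 0, np.float64(-8.09)],[0.0517, -0.0057, -0.0187, 0, 0, np.float64(-8.09)],[0.052, 0.0016, -0.0187, 0, 0, np.float64(-8.09)],[0.0513, 0.0089, -0.0187, 0, 0, np.float64(-8.09)],[0.0495, 0.016, -0.0187, 0, 0, np.float64(-8.09)],[0.0468, 0.0228, -0.0187, 0, 0, np.float64(-8.09)],
```

>>> apply_moves(motion=[[0.045,-0.027,-0.019,0,0,-8.1],[0.048,-0.02,-0.019,0,0,-8.1],[0.05,-0.013,-0.019,0,0,-8.1],[0.052,-0.006,-0.019,0,0,-8.1],[0.052,0.002,-0.019,0,0,-8.1],[0.051,0.009,-0.019,0,0,-8.1],[0.05,0.016,-0.019,0,0,-8.1],[0.047,0.023,-0.019,0,0,-8.1]], hand=0.06)

```text
t: 1.15
position: [0.4984, -0.2074, 0.3824]
ee_rot: [0.696, 0.718, 0.001, -0.005]
force: [0.3, -1.8, -0.4]
opening: 0.0601
```

```bash
python3 -c "
from h import *
st();d=wrist('w1');st();rows([.56,.12,.40],90)"
```

```text
t1.15 pos [ 0.4984 -0.2074  0.3824] xdir 91.72 deg tilt [-0.005  0.008 -1.   ] F [ 0.3 -1.8 -0.4] op 0.0601 q [-0.48  0.04  1.64  0.01  1.46 -0.51]
t1.20 pos [ 0.5028 -0.202   0.3857] xdir 92.20 deg tilt [ 0.004  0.013 -1.   ] F [2.8 2.3 3.1] op 0.0601 q [-0.47  0.04  1.63  0.01  1.47 -0.51]
[0.04, 0.0087, -0.0018, 0, 0, np.float64(0.27)],[0.04, 0.0085, -0.0018, 0, 0, np.float64(0.27)],[0.04, 0.0083, -0.0018, 0, 0, np.float64(0.27)],[0.0401, 0.0081, -0.0018, 0, 0, np.float64(0.27)],[0.0401, 0.0079, -0.0018, 0, 0, np.float64(0.27)],[0.0401, 0.0077, -0.0018, 0, 0, np.float64(0.27)],[0.0402, 0.0075, -0.0018, 0, 0, np.float64(0.27)],[0.0402, 0.0073, -0.0018, 0, 0, np.float64(0.27)],
```

View pics/w1.png

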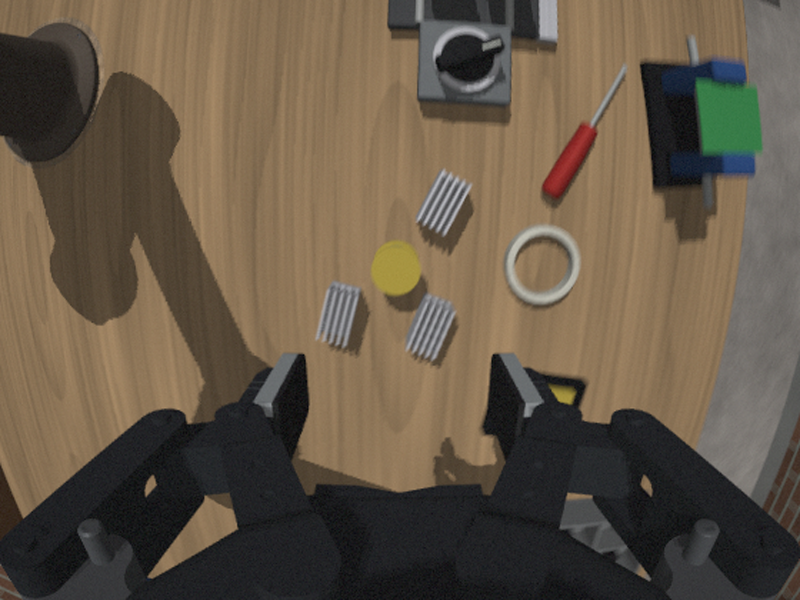

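Picture 3: heatsinks at (444,203), (341,315), (432,328), turned about 20°. The reel is at (396,268) between them and the knob at (468,58).

>>> apply_moves(motion=[[0.045,0.01,-0.002,0,0,0.3],[0.045,0.01,-0.002,0,0,0.3],[0.045,0.01,-0.002,0,0,0.3],[0.045,0.01,-0.002,0,0,0.3],[0.045,0.009,-0.002,0,0,0.3],[0.045,0.009,-0.002,0,0,0.3],[0.045,0.009,-0.002,0,0,0.3],[0,0,0,0,0,0]])

```text
t: 2.2
position: [0.5639, 0.1246, 0.4016]
ee_rot: [0.707, 0.707, 0.005, -0.004]
force: [-0.3, -0.9, 0.1]
opening: 0.0603
```

```bash
cat >> h.py <<'E'
from scipy.optimize import minimize
def fitbox(d,pr,x0,y0,yaw0,size=(.034,.06,.042),z=0,s=1,win=45):
    """fit (x,y,yaw deg) of a box to the low-saturation blob by silhouette overlap"""
    hsv=cv2.cvtColor(d["frame"],cv2.COLOR_RGB2HSV); m=((hsv[...,1]<70)&(hsv[...,2]>55)).astype(np.uint8)
    m=cv2.morphologyEx(m,cv2.MORPH_CLOSE,np.ones((5,5)))
    def poly(q):
        c,n=np.cos(np.radians(q[2])),np.sin(np.radians(q[2])); P=[]
        for a in(-1,1):
            for b in(-1,1):
                for h in(0,size[2]):
                    P.append(pr(d,[q[0]+c*a*size[0]/2-n*b*size[1]/2,q[1]+n*a*size[0]/2+c*b*size[1]/2,z+h],s=1))
        return cv2.convexHull(np.array(P,np.float32))
    u,v=pr(d,[x0,y0,z+.03],s=1); w=np.zeros_like(m); cv2.circle(w,(int(u),int(v)),win,1,-1)
    n,lab=cv2.connectedComponents(m*w); ids=np.bincount(lab[w>0],minlength=n); ids[0]=0
    lu=lab[int(v),int(u)] or ids.argmax(); mm=(lab==lu).astype(np.uint8)
    def cost(q):
        k=np.zeros((m.shape[0],m.shape[1]),np.uint8); cv2.fillPoly(k,[np.round(poly(q)*16).astype(np.int32)],1,cv2.LINE_8,4)
        return -(k&mm).sum()/((k|mm).sum())
    best=min((minimize(cost,[x0,y0,y],method="Nelder-Mead",options=dict(initial_simplex=[[x0,y0,y],[x0+.01,y0,y],[x0,y0+.01,y],[x0,y0,y+12]],xatol=1e-4,fatol=1e-4)) for y in(yaw0-15,yaw0,yaw0+15)),key=lambda r:r.fun)
    return best.x.round(4),round(-best.fun,3)
E
python3 -c "
from h import *
st();d=wrist('w2')
w=dict(np.load('w1.npz'));print(wbp(w,444,203,.042),wbp(w,341,315,.042),wbp(w,432,328,.042),wbp(w,396,268,.048))
S_=dict(np.load('side0.npz'));C=dict(np.load('scene0.npz'))
for p in([.545,-.163],[.431,-.289],[.533,-.304]):
  for n,dd,pr in(('w',w,wpj),('side',S_,pj),('scene',C,pj)): print(n,fitbox(dd,pr,*p,-15,win=30))
"
```

```text
t2.20 pos [0.5639 0.1246 0.4016] xdir 89.98 deg tilt [ 0.002  0.012 -1.   ] F [-0.3 -0.9  0.1] op 0.0603 q [0.14 0.11 1.53 0.01 1.5  0.14]
[ 0.54347896 -0.16694981  0.042     ] [ 0.43687869 -0.2916248   0.042     ] [ 0.53706431 -0.30344087  0.042     ] [ 0.49561285 -0.23643376  0.048     ]
w (array([  0.6109,  -0.1371, -89.5556]), np.float64(-0.0))
side (array([ 5.95e-01, -7.30e-02, -1.50e+02]), np.float64(-0.0))
scene (array([  0.5709,  -0.0971, -68.6667]), np.float64(-0.0))
w (array([  0.4588,  -0.2346, -96.6667]), np.float64(-0.0))
side (array([   0.4231,   -0.1813, -139.6296]), np.float64(-0.0))
scene (array([  0.4122,  -0.2355, -54.8889]), np.float64(-0.0))
w (array([  0.5597,  -0.2407, -78.    ]), np.float64(-0.0))
side (array([   0.583,   -0.214, -150.   ]), np.float64(-0.0))
scene (array([  0.5597,  -0.2273, -78.    ]), np.float64(-0.0))h.py:62: RuntimeWarning: overflow encountered in scalar negative
  return -(k&mm).sum()/((k|mm).sum())
```

View pics/w2.png

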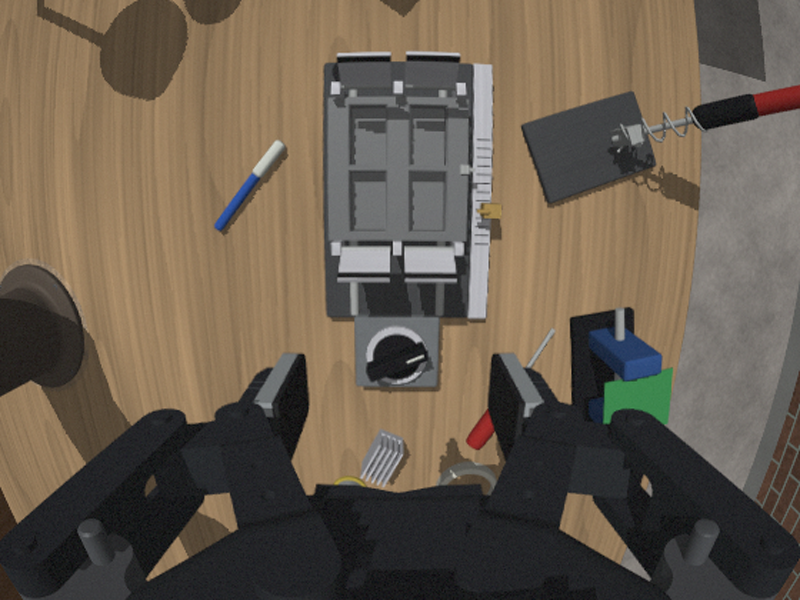

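Picture 4: the tray's pockets are centred at about (369,200), (428,200), (369,137), (428,135). Pointer tip is at (470,170), mark tip at (479,211), knob at (399,357). All flaps lean out.

```bash
sed -i 's/return -(k&mm).sum()\/((k|mm).sum())/return -float((k\&mm).sum())\/float((k|mm).sum())/' h.py
python3 -c "
from h import *
w=dict(np.load('w2.npz'))
for n,u,v,z in [('mark',479,211,.046),('ptr',470,170,.046),('knob',399,359,.069),('barR',428,354,.069),('barL',370,368,.069),('post',335,88,.077),('post',398,88,.077),('post',461,88,.077),('post',335,248,.077),('post',397,248,.077),('post',460,248,.077),('frLL',328,318,.018),('frUL',327,66,.018),('frUR',492,66,.03),('frLR',486,319,.03)]: print(n,wbp(w,u,v,z).round(4))
w=dict(np.load('w1.npz'));S_=dict(np.load('side0.npz'));C=dict(np.load('scene0.npz'))
for p in([.545,-.163],[.431,-.289],[.533,-.304]):
  for n,dd,pr in(('w',w,wpj),('side',S_,pj),('scene',C,pj)): print(n,fitbox(dd,pr,*p,-15,win=30))
w=dict(np.load('w2.npz'));f=w['frame'][28:285,215:360,::-1];cv2.imwrite('pics/w2c.png',cv2.resize(f,None,fx=2.3*1,fy=2.3,interpolation=cv2.INTER_CUBIC))
rows([.46,-.24,.30],70)
"
```

```text
mark [0.6522 0.156  0.046 ]
ptr [0.6416 0.2003 0.046 ]
knob [ 0.5654 -0.0048  0.069 ]
barR [0.5973 0.001  0.069 ]
barL [ 0.5331 -0.0157  0.069 ]
post [0.5015 0.2839 0.077 ]
post [0.5645 0.2825 0.077 ]
post [0.6276 0.2838 0.077 ]
post [0.4999 0.1199 0.077 ]
post [0.5633 0.1195 0.077 ]
post [0.6279 0.1197 0.077 ]
frLL [0.4807 0.0269 0.018 ]
frUL [0.4844 0.3227 0.018 ]
frUR [0.6693 0.3211 0.03  ]
frLR [0.6679 0.0289 0.03  ]
w (array([  0.5431,  -0.1665, -24.7686]), np.float64(0.964))
side (array([  0.5443,  -0.1716, -25.6784]), np.float64(0.822))
scene (array([  0.5401,  -0.1699, -24.9612]), np.float64(0.965))
w (array([  0.431 ,  -0.2954, -10.7872]), np.float64(0.967))
side (array([  0.4321,  -0.2997, -15.0885]), np.float64(0.97))
scene (array([ 0.428 , -0.2992, -3.6167]), np.float64(0.505))
w (array([  0.5354,  -0.3067, -20.3041]), np.float64(0.969))
side (array([  0.5366,  -0.3115, -20.7134]), np.float64(0.926))
scene (array([  0.5309,  -0.3099, -22.9927]), np.float64(0.524))
[-0.0454, -0.0129, 0.0127, 0, 0, np.float64(2.49)],[-0.0459, -0.0109, 0.0127, 0, 0, np.float64(2.49)],[-0.0464, -0.0089, 0.0127, 0, 0, np.float64(2.49)],[-0.0467, -0.0069, 0.0127, 0, 0, np.float64(2.49)],[-0.0469, -0.0048, 0.0127, 0, 0, np.float64(2.49)],[-0.0471, -0.0028, 0.0127, 0, 0, np.float64(2.49)],[-0.0472, -0.0008, 0.0127, 0, 0, np.float64(2.49)],[-0.0472, 0.0013, 0.0127, 0, 0, np.float64(2.49)],
```

View pics/w2c.png

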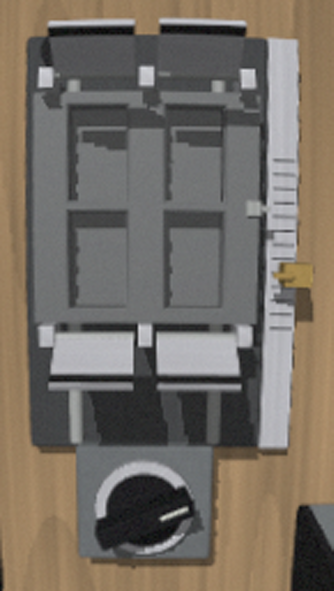

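Picture 5: closer crop of the tray. The pocket edges are clear, the flaps are open, and the pointer and mark are about 44 mm apart.

```bash
python3 -c "
from h import *
w=dict(np.load('w2.npz'))
g=lambda x,y:wbp(w,(215+x/2.3),(28+y/2.3),.046,s=1)[:2].round(4)
for x in(67,129,164,226):
  print(x,[g(x,y).tolist() for y in(103,208,309)])
rows([.5,-.22,.33],70)
"
```

```text
67 [[0.5123, 0.2718], [0.512, 0.2007], [0.5112, 0.1328]]
129 [[0.5532, 0.271], [0.5531, 0.2002], [0.5529, 0.1325]]
164 [[0.5763, 0.271], [0.5762, 0.2002], [0.5763, 0.1325]]
226 [[0.6172, 0.2717], [0.6173, 0.2006], [0.6181, 0.1327]]
[-0.0429, -0.0079, 0.0089, 0, 0, np.float64(2.49)],[-0.0432, -0.006, 0.0089, 0, 0, np.float64(2.49)],[-0.0434, -0.0041, 0.0089, 0, 0, np.float64(2.49)],[-0.0436, -0.0022, 0.0089, 0, 0, np.float64(2.49)],[-0.0436, -0.0004, 0.0089, 0, 0, np.float64(2.49)],[-0.0436, 0.0015, 0.0089, 0, 0, np.float64(2.49)],[-0.0435, 0.0034, 0.0089, 0, 0, np.float64(2.49)],[-0.0433, 0.0053, 0.0089, 0, 0, np.float64(2.49)],
```

>>> apply_moves(motion=[[-0.043,-0.008,0.009,0,0,2.5],[-0.043,-0.006,0.009,0,0,2.5],[-0.043,-0.004,0.009,0,0,2.5],[-0.043,-0.002,0.009,0,0,2.5],[-0.043,0,0.009,0,0,2.5],[-0.043,0.002,0.009,0,0,2.5],[-0.043,0.003,0.009,0,0,2.5],[-0.043,0.005,0.009,0,0,2.5]])

```text
t: 3.25
position: [0.4907, -0.2338, 0.323]
ee_rot: [0.825, 0.565, 0.001, -0.002]
force: [0.5, 0.1, 0.9]
opening: 0.0603
```

>>> apply_moves(motion=[[0,0,0,0,0,0],[0,0,0,0,0,0],[0,0,0,0,0,0],[0,0,0,0,0,0],[0,0,0,0,0,0],[0,0,0,0,0,0],[0,0,0,0,0,0],[0,0,0,0,0,0]])

```text
t: 4.25
position: [0.4884, -0.2353, 0.3226]
ee_rot: [0.826, 0.564, 0.0, -0.003]
force: [0.0, -0.7, -0.4]
opening: 0.0599
```

```bash
python3 -c "
from h import *
st();w=wrist('w3')
for p in([.543,-.17,-25],[.431,-.298,-13],[.535,-.310,-20]): print(fitbox(w,wpj,*p,win=48))
rows([.543,-.17,.12],65)
"
```

```text
t4.25 pos [ 0.4884 -0.2353  0.3226] xdir 68.62 deg tilt [-0.003  0.005 -1.   ] F [ 0.  -0.7 -0.4] op 0.0599 q [-0.53  0.08  1.72  0.    1.35 -0.16]
(array([  0.542 ,  -0.168 , -25.7701]), np.float64(0.978))
(array([  0.4291,  -0.297 , -13.7417]), np.float64(0.975))
(array([  0.5336,  -0.3092, -20.1865]), np.float64(0.99))
[0.0101, 0.0034, 0.0253, 0, 0, np.float64(0.45)],[0.0101, 0.0033, 0.0253, 0, 0, np.float64(0.45)],[0.0101, 0.0032, 0.0253, 0, 0, np.float64(0.45)],[0.0102, 0.0031, 0.0253, 0, 0, np.float64(0.45)],[0.0102, 0.0031, 0.0253, 0, 0, np.float64(0.45)],[0.0102, 0.003, 0.0253, 0, 0, np.float64(0.45)],[0.0102, 0.0029, 0.0253, 0, 0, np.float64(0.45)],[0.0103, 0.0028, 0.0253, 0, 0, np.float64(0.45)],
```

>>> apply_moves(motion=[[0.012,0.004,0.028,0,0,0.7],[0.012,0.004,0.028,0,0,0.7],[0.012,0.003,0.028,0,0,0.7],[0.012,0.003,0.028,0,0,0.7],[0.012,0.003,0.028,0,0,0.7],[0.012,0.003,0.028,0,0,0.7],[0.012,0.003,0.028,0,0,0.3],[0,0,0,0,0,0]])

```text
t: 5.3
position: [0.5459, -0.1666, 0.1229]
ee_rot: [0.849, 0.529, 0.001, -0.001]
force: [0.3, -0.7, 1.0]
opening: 0.0602
```

```bash
python3 -c "
from h import *
st();go([.542,-.168,.02],64.3)
"
```

```text
t5.30 pos [ 0.5459 -0.1666  0.1229] xdir 63.88 deg tilt [ 0.001  0.002 -1.   ] F [ 0.3 -0.7  1. ] op 0.0602 q [-0.37  0.33  1.84  0.    0.97  0.08]
shift [-0.003  -0.0029  0.1029] turn about tool z (before/after shift) -0.42 level rot [-0.02 -0.15  0.  ]
```

>>> apply_moves(motion=[[-0.001,-0.001,0.017,0,0,-0.2],[-0.001,-0.001,0.017,0,0,-0.2],[-0.001,-0.001,0.017,0,0,0],[0,0,0.017,0,0,0],[0,0,0.017,0,0,0],[0,0,0.016,0,0,0],[0,0,0,0,0,0],[0,0,0,0,0,0]])

```text
t: 6.3
position: [0.5433, -0.1703, 0.0174]
ee_rot: [0.847, 0.532, 0.002, 0.001]
force: [0.3, 0.3, 0.7]
opening: 0.0601
```

```bash
python3 -c "
from h import *
st();go([.542,-.168,.02],64.3)
"
```

```text
t6.30 pos [ 0.5433 -0.1703  0.0174] xdir 64.24 deg tilt [ 0.004  0.    -1.   ] F [0.3 0.3 0.7] op 0.0601 q [-0.38  0.49  1.88  0.    0.76  0.07]
shift [ 0.0015 -0.0021 -0.0026] turn about tool z (before/after shift) -0.06 level rot [ 0.22 -0.13 -0.  ]
```

>>> apply_moves(motion=[[0.0015,0,-0.003,0,0,0],[0,0,0,0,0,0],[0,0,0,0,0,0],[0,0,0,0,0,0],[0,0,0,0,0,0],[0,0,0,0,0,0],[0,0,0,0,0,0],[0,0,0,0,0,0]], hand=0, grip_force=80)

```text
t: 7.3
position: [0.5452, -0.1691, 0.0225]
ee_rot: [0.847, 0.532, 0.003, 0.002]
force: [0.2, 0.0, -1.2]
opening: 0.0323
```

```bash
python3 -c "
from h import *
st();rows([.54,-.12,.16],89.6)
rows([.597,.1675,.16],89.6,start=([.54,-.12,.16],89.6))
"
```

```text
t7.30 pos [ 0.5452 -0.1691  0.0225] xdir 64.25 deg tilt [ 0.008 -0.001 -1.   ] F [ 0.2  0.  -1.2] op 0.0323 q [-0.38  0.48  1.88  0.    0.77  0.07]
[0.0052, -0.0033, -0.0172, 0, 0, np.float64(-3.17)],[0.0054, -0.003, -0.0172, 0, 0, np.float64(-3.17)],[0.0056, -0.0027, -0.0172, 0, 0, np.float64(-3.17)],[0.0057, -0.0023, -0.0172, 0, 0, np.float64(-3.17)],[0.0058, -0.002, -0.0172, 0, 0, np.float64(-3.17)],[0.0059, -0.0017, -0.0172, 0, 0, np.float64(-3.17)],[0.006, -0.0014, -0.0172, 0, 0, np.float64(-3.17)],[0.0061, -0.001, -0.0172, 0, 0, np.float64(-3.17)],
[0.036, 0.0069, 0.0, 0, 0, -0.0],[0.036, 0.0069, 0.0, 0, 0, -0.0],[0.036, 0.0069, 0.0, 0, 0, -0.0],[0.036, 0.0069, 0.0, 0, 0, -0.0],[0.036, 0.0069, 0.0, 0, 0, -0.0],[0.036, 0.0069, 0.0, 0, 0, -0.0],[0.036, 0.0069, 0.0, 0, 0, -0.0],[0.036, 0.0069, 0.0, 0, 0, -0.0],
```

>>> apply_moves(motion=[[0.001,0,-0.018,0,0,0],[0.005,-0.003,-0.018,0,0,-3.6],[0.005,-0.003,-0.018,0,0,-3.6],[0.006,-0.002,-0.018,0,0,-3.6],[0.006,-0.002,-0.018,0,0,-3.6],[0.006,-0.002,-0.018,0,0,-3.6],[0.006,-0.002,-0.018,0,0,-3.6],[0.006,-0.001,-0.018,0,0,-3.6]])

```text
t: 8.3
position: [0.5408, -0.1243, 0.1787]
ee_rot: [0.706, 0.709, 0.004, 0.005]
force: [0.4, 0.1, -2.1]
opening: 0.0323
```

>>> apply_moves(motion=[[0.036,0.007,0,0,0,0],[0.036,0.007,0,0,0,0],[0.036,0.007,0,0,0,0],[0.036,0.007,0,0,0,0],[0.036,0.007,0,0,0,0],[0.036,0.007,0,0,0,0],[0.036,0.007,0,0,0,0],[0,0,0,0,0,0]])

```text
t: 9.3
position: [0.5945, 0.1356, 0.1942]
ee_rot: [0.706, 0.708, 0.01, 0.013]
force: [-0.8, 0.5, -1.4]
opening: 0.0325
```

```bash
python3 -c "
from h import *
st();go([.597,.1675,.11],89.6);w=wrist('w4')
"
```

```text
t9.30 pos [0.5945 0.1356 0.1942] xdir 90.19 deg tilt [ 0.033 -0.004 -0.999] F [-0.8  0.5 -1.4] op 0.0325 q [ 0.16  0.3   1.73 -0.01  1.08  0.16]
shift [0.0319 0.0026 0.0842] turn about tool z (before/after shift) 0.59 level rot [1.89 0.22 0.  ]
```

View pics/w4.png

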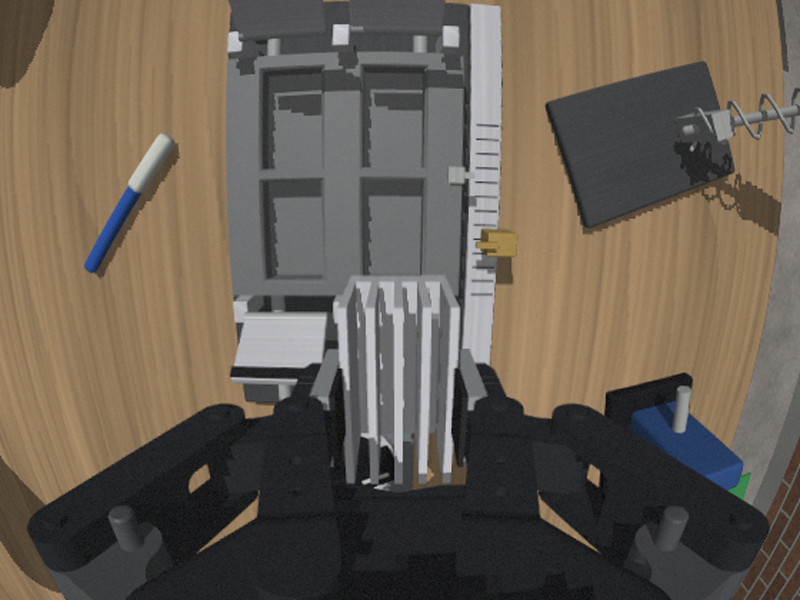

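Picture 6: heatsink held square between the pads, its front top edge at v≈278 (u 352–447). Pockets ahead are clear. The tool is tilted 1.9°, to be corrected.

```bash
python3 -c "
from h import *
w=dict(np.load('w4.npz'));T=w['T']@np.linalg.inv(w['hand_eye'])
# in tool frame: intersect plane z_tool=-.0195
for u,v in((352,278),(447,278),(400,279)):
  a=(np.array([u,v])/S-[w['cx'],w['cy']])/wf(w);t=np.hypot(*a);H=w['hand_eye'];r=H[:3,:3]@np.r_[a/t*np.sin(t),np.cos(t)];print(H[:3,3]+r*(-.0195-H[2,3])/r[2])
for n,u,v,z in(('ptr',462,176,.046),('mark',480,245,.046),('pc',362,280,.046),('pc',425,277,.046),('pc',362,181,.046),('pc',425,178,.046),('pc',262,182,.046),('pc',325,282,.046)):print(n,wbp(w,u,v,z).round(4))
"
```

```text
[ 0.03805567 -0.01284494 -0.0195    ]
[ 0.03804068  0.01316876 -0.0195    ]
[ 0.03775077  0.00029356 -0.0195    ]
ptr [0.6391 0.2005 0.046 ]
mark [0.6519 0.1565 0.046 ]
pc [0.576  0.1336 0.046 ]
pc [0.6166 0.1354 0.046 ]
pc [0.5766 0.1969 0.046 ]
pc [0.6158 0.1988 0.046 ]
pc [0.513 0.198 0.046]
pc [0.5519 0.1325 0.046 ]
```

>>> apply_moves(motion=[[0.008,0.001,0.008,0.6,0.1,0.2],[0.008,0.001,0.008,0.6,0.1,0.2],[0.008,0.001,0.008,0.6,0,0.2],[0.008,0,0.009,0,0,0],[0,0,0.009,0,0,0],[0,0,0.009,0,0,0],[0,0,0,0,0,0],[0,0,0,0,0,0]])

```text
t: 10.35
position: [0.5968, 0.1647, 0.1386]
ee_rot: [0.711, 0.703, -0.002, -0.001]
force: [-0.7, 0.1, -1.3]
opening: 0.0324
```

```bash
python3 -c "
from h import *
st();go([.597,.1675,.11],89.6);w=wrist('w5')
"
```

```text
t10.35 pos [0.5968 0.1647 0.1386] xdir 89.29 deg tilt [-0.004 -0.003 -1.   ] F [-0.7  0.1 -1.3] op 0.0324 q [ 0.2   0.4   1.71 -0.    1.03  0.21]
shift [0.0028 0.0001 0.0286] turn about tool z (before/after shift) -0.31 level rot [-0.24  0.15  0.  ]
```

```bash
cat >> h.py <<'E'
def wtool(w,u,v,zt):
    a=(np.array([u,v])/S-[w['cx'],w['cy']])/wf(w);t=np.hypot(*a);H=w['hand_eye'];r=H[:3,:3]@np.r_[a/t*np.sin(t),np.cos(t)];return (H[:3,3]+r*(zt-H[2,3])/r[2]).round(4)
E
python3 -c "
from h import *
w=dict(np.load('w4.npz'))
print(wtool(w,352,278,.0225),wtool(w,447,278,.0225),wtool(w,337,305,-.0195),wtool(w,460,305,-.0195))
"
```

```text
[ 0.0285 -0.0171  0.0225] [0.0285 0.0177 0.0225] [ 0.0304 -0.0173 -0.0195] [ 0.0303  0.017  -0.0195]
```

>>> apply_moves(motion=[[0.001,0,0.012,-0.2,0.1,-0.3],[0.001,0,0.012,0,0,0],[0.001,0,0.012,0,0,0],[0,0,0.012,0,0,0],[0,0,0.008,0,0,0],[0,0,0.004,0,0,0],[0,0,0,0,0,0],[0,0,0,0,0,0]])

```text
t: 11.4
position: [0.5969, 0.1677, 0.0744]
ee_rot: [0.71, 0.705, -0.0, 0.0]
force: [0.2, -0.7, -0.9]
opening: 0.0321
```

```bash
python3 -c "
from h import *
st();go([.5965,.1672,.0505],89.6)
"
```

```text
t11.40 pos [0.5969 0.1677 0.0744] xdir 89.60 deg tilt [-0.    -0.001 -1.   ] F [ 0.2 -0.7 -0.9] op 0.0321 q [ 0.2   0.48  1.74 -0.    0.92  0.21]
shift [-0.0005 -0.0004  0.0239] turn about tool z (before/after shift) -0.00 level rot [-0.02  0.04 -0.  ]
```

>>> apply_moves(motion=[[0,0,0.005,0,0,0],[0,0,0.005,0,0,0],[0,0,0.005,0,0,0],[0,0,0.004,0,0,0],[0,0,0.004,0,0,0],[0,0,0,0,0,0],[0,0,0,0,0,0],[0,0,0,0,0,0]])

```text
t: 12.4
position: [0.5977, 0.1678, 0.0507]
ee_rot: [0.71, 0.705, 0.0, 0.001]
force: [-0.1, 0.1, -1.1]
opening: 0.0321
```

```bash
python3 -c "
from h import *
st()
"
```

```text
t12.40 pos [0.5977 0.1678 0.0507] xdir 89.60 deg tilt [ 0.001 -0.    -1.   ] F [-0.1  0.1 -1.1] op 0.0321 q [ 0.2   0.52  1.75 -0.    0.87  0.21]
```

>>> apply_moves(motion=[[0,0,0,0,0,0],[0,0,0,0,0,0],[0,0,0,0,0,0],[0,0,0,0,0,0],[0,0,-0.02,0,0,0],[0,0,-0.03,0,0,0],[0,0,-0.04,0,0,0],[0,0,-0.05,0,0,0]], hand=0.046)

```text
t: 13.4
position: [0.5954, 0.1674, 0.1945]
ee_rot: [0.71, 0.705, -0.002, -0.001]
force: [1.5, -0.9, 0.4]
opening: 0.0457
```

```bash
python3 -c "
from h import *
st();rows([.5,-.23,.33],72,n=10);wrist('w6')
"
```

```text
t13.40 pos [0.5954 0.1674 0.1945] xdir 89.59 deg tilt [-0.004 -0.002 -1.   ] F [ 1.5 -0.9  0.4] op 0.0457 q [ 0.2   0.33  1.68 -0.    1.13  0.21]
[-0.0398, -0.0093, -0.0135, 0, 0, np.float64(1.76)],[-0.0401, -0.008, -0.0135, 0, 0, np.float64(1.76)],[-0.0403, -0.0068, -0.0135, 0, 0, np.float64(1.76)],[-0.0405, -0.0056, -0.0135, 0, 0, np.float64(1.76)],[-0.0406, -0.0043, -0.0135, 0, 0, np.float64(1.76)],[-0.0408, -0.0031, -0.0135, 0, 0, np.float64(1.76)],[-0.0408, -0.0018, -0.0135, 0, 0, np.float64(1.76)],[-0.0409, -0.0006, -0.0135, 0, 0, np.float64(1.76)],[-0.0409, 0.0007, -0.0135, 0, 0, np.float64(1.76)],[-0.0408, 0.002, -0.0135, 0, 0, np.float64(1.76)],
```

>>> apply_moves(motion=[[-0.046,-0.01,-0.016,0,0,2.2],[-0.046,-0.009,-0.016,0,0,2.2],[-0.046,-0.008,-0.016,0,0,2.2],[-0.046,-0.006,-0.016,0,0,2.2],[-0.046,-0.004,-0.016,0,0,2.2],[-0.046,-0.002,-0.016,0,0,2.2],[-0.046,0,-0.016,0,0,2.2],[-0.046,0.002,-0.016,0,0,2.2]], hand=0.06)

```text
t: 14.45
position: [0.5099, -0.1991, 0.349]
ee_rot: [0.81, 0.587, 0.014, 0.011]
force: [0.6, -0.0, 0.6]
opening: 0.0598
```

>>> apply_moves(motion=[[-0.01,0,-0.006,0,0,0],[0,0,0,0,0,0],[0,0,0,0,0,0],[0,0,0,0,0,0],[0,0,0,0,0,0],[0,0,0,0,0,0],[0,0,0,0,0,0],[0,0,0,0,0,0]])

```text
t: 15.45
position: [0.5066, -0.2069, 0.3569]
ee_rot: [0.809, 0.587, 0.015, 0.011]
force: [-0.1, -0.3, 0.1]
opening: 0.0598
```

```bash
python3 -c "
from h import *
st();w=wrist('w7')
a=fitbox(w,wpj,.429,-.297,-14,win=48);b=fitbox(w,wpj,.5336,-.309,-20,win=48);print(a,b)
x=b[0];rows([x[0],x[1],.12],90+x[2])
"
```

```text
t15.45 pos [ 0.5066 -0.2069  0.3569] xdir 71.95 deg tilt [ 0.038 -0.001 -0.999] F [-0.1 -0.3  0.1] op 0.0598 q [-0.48  0.04  1.69  0.02  1.37 -0.16]
(array([  0.4292,  -0.2964, -13.8469]), np.float64(0.976)) (array([  0.533 ,  -0.3085, -19.9007]), np.float64(0.985))
[-0.011, 0.0071, 0.0296, 0, 0, np.float64(0.23)],[-0.011, 0.0071, 0.0296, 0, 0, np.float64(0.23)],[-0.011, 0.0072, 0.0296, 0, 0, np.float64(0.23)],[-0.011, 0.0072, 0.0296, 0, 0, np.float64(0.23)],[-0.0109, 0.0073, 0.0296, 0, 0, np.float64(0.23)],[-0.0109, 0.0073, 0.0296, 0, 0, np.float64(0.23)],[-0.0109, 0.0073, 0.0296, 0, 0, np.float64(0.23)],[-0.0108, 0.0074, 0.0296, 0, 0, np.float64(0.23)],
```

>>> apply_moves(motion=[[-0.012,0.008,0.033,0.7,-0.2,0.3],[-0.012,0.008,0.033,0.7,-0.2,0.3],[-0.012,0.008,0.033,0.7,-0.3,0.3],[-0.012,0.008,0.033,0,0,0.3],[-0.012,0.008,0.033,0,0,0.2],[-0.012,0.008,0.033,0,0,0.2],[-0.012,0.008,0.033,0,0,0.2],[0,0,0,0,0,0]])

```text
t: 16.5
position: [0.5382, -0.3095, 0.1224]
ee_rot: [0.819, 0.574, 0.001, 0.002]
force: [-0.9, 0.3, 0.1]
opening: 0.0598
```

```bash
python3 -c "
from h import *
st();go([.533,-.3085,.02],70.0)
"
```

```text
t16.50 pos [ 0.5382 -0.3095  0.1224] xdir 70.04 deg tilt [ 0.004 -0.003 -1.   ] F [-0.9  0.3  0.1] op 0.0598 q [-0.59  0.42  1.73 -0.    0.99 -0.24]
shift [-0.0009 -0.0052  0.1024] turn about tool z (before/after shift) 0.04 level rot [ 0.26  0.08 -0.  ]
```

>>> apply_moves(motion=[[0,-0.002,0.017,0.2,0,0],[0,-0.002,0.017,0,0,0],[0,-0.001,0.017,0,0,0],[0,0,0.017,0,0,0],[0,0,0.017,0,0,0],[0,0,0.014,0,0,0],[0,0,0,0,0,0],[0,0,0,0,0,0]])

```text
t: 17.5
position: [0.5357, -0.3078, 0.0201]
ee_rot: [0.819, 0.574, 0.001, 0.003]
force: [-0.0, 0.5, 0.4]
opening: 0.0599
```

```bash
python3 -c "
from h import *
st();go([.533,-.3085,.021],70.0)
"
```

```text
t17.50 pos [ 0.5357 -0.3078  0.0201] xdir 70.11 deg tilt [ 0.005 -0.004 -1.   ] F [-0.   0.5  0.4] op 0.0599 q [-0.59  0.56  1.77 -0.    0.81 -0.24]
shift [-0.0016 -0.0023 -0.0009] turn about tool z (before/after shift) 0.11 level rot [0.33 0.12 0.  ]
```

>>> apply_moves(motion=[[-0.0015,-0.002,-0.001,0.3,0.1,0],[0,0,0,0,0,0],[0,0,0,0,0,0],[0,0,0,0,0,0],[0,0,0,0,0,0],[0,0,0,0,0,0],[0,0,0,0,0,0],[0,0,0,0,0,0]], hand=0)

```text
t: 18.5
position: [0.534, -0.3092, 0.0227]
ee_rot: [0.819, 0.574, 0.0, 0.001]
force: [-1.0, 0.0, -0.5]
opening: 0.0322
```

```bash
python3 -c "
from h import *
s=st()
rows([.53,-.22,.18],89.6);rows([.597,.2355,.18],89.6,n=9,start=([.53,-.22,.18],89.6))
"
```

```text
t18.50 pos [ 0.534  -0.3092  0.0227] xdir 70.10 deg tilt [ 0.002 -0.002 -1.   ] F [-1.   0.  -0.5] op 0.0322 q [-0.6   0.55  1.76 -0.    0.82 -0.25]
[0.0103, -0.0043, -0.0197, 0, 0, np.float64(-2.44)],[0.0105, -0.0038, -0.0197, 0, 0, np.float64(-2.44)],[0.0106, -0.0034, -0.0197, 0, 0, np.float64(-2.44)],[0.0108, -0.0029, -0.0197, 0, 0, np.float64(-2.44)],[0.0109, -0.0025, -0.0197, 0, 0, np.float64(-2.44)],[0.011, -0.002, -0.0197, 0, 0, np.float64(-2.44)],[0.0111, -0.0015, -0.0197, 0, 0, np.float64(-2.44)],[0.0111, -0.001, -0.0197, 0, 0, np.float64(-2.44)],
[0.0507, 0.0071, 0.0, 0, 0, -0.0],[0.0507, 0.0071, 0.0, 0, 0, -0.0],[0.0507, 0.0071, 0.0, 0, 0, -0.0],[0.0507, 0.0071, 0.0, 0, 0, -0.0],[0.0507, 0.0071, 0.0, 0, 0, -0.0],[0.0507, 0.0071, 0.0, 0, 0, -0.0],[0.0507, 0.0071, 0.0, 0, 0, -0.0],[0.0507, 0.0071, 0.0, 0, 0, -0.0],[0.0507, 0.0071, 0.0, 0, 0, -0.0],
```

>>> apply_moves(motion=[[0,0,-0.02,0,0,0],[0,0,-0.025,0,0,0],[0,0,-0.025,0,0,-2.5],[0.012,-0.004,-0.025,0,0,-3.5],[0.02,-0.005,-0.025,0,0,-3.5],[0.02,-0.004,-0.02,0,0,-3.5],[0.02,-0.003,-0.01,0,0,-3.5],[0.02,-0.002,-0.005,0,0,-3.3]])

```text
t: 19.5
position: [0.5329, -0.2144, 0.1918]
ee_rot: [0.704, 0.71, 0.001, 0.006]
force: [0.4, 0.1, -1.5]
opening: 0.0325
```

>>> apply_moves(motion=[[0.045,0.007,0,0,0,0],[0.045,0.007,0,0,0,0],[0.045,0.007,0,0,0,0],[0.045,0.007,0,0,0,0],[0.045,0.007,0,0,0,0],[0.045,0.007,0,0,0,0],[0.045,0.007,0,0,0,0],[0.045,0.007,0,0,0,0]])

```text
t: 20.5
position: [0.5794, 0.1604, 0.1867]
ee_rot: [0.701, 0.714, -0.001, 0.004]
force: [0.5, -0.4, -1.1]
opening: 0.0324
```

```bash
python3 -c "
from h import *
st();go([.5968,.2358,.11],89.6)
"
```

```text
t20.50 pos [0.5794 0.1604 0.1867] xdir 91.04 deg tilt [ 0.004 -0.007 -1.   ] F [ 0.5 -0.4 -1.1] op 0.0324 q [ 0.2   0.31  1.73 -0.01  1.1   0.19]
shift [0.0751 0.0188 0.0767] turn about tool z (before/after shift) 1.44 level rot [ 0.22  0.43 -0.  ]
```

>>> apply_moves(motion=[[0.018,0.005,0,0.2,0.2,0.5],[0.018,0.005,0,0,0.2,0.5],[0.018,0.005,0.01,0,0,0.4],[0.018,0.004,0.015,0,0,0],[0,0,0.015,0,0,0],[0,0,0.015,0,0,0],[0,0,0.01,0,0,0],[0,0,0,0,0,0]])

```text
t: 21.5
position: [0.595, 0.235, 0.1126]
ee_rot: [0.709, 0.706, -0.005, -0.001]
force: [-0.7, -0.4, -1.2]
opening: 0.0319
```

```bash
python3 -c "
from h import *
st();go([.5968,.2358,.075],89.6);w=wrist('w8')
f=w['frame'][100:360,150:410,::-1];cv2.imwrite('pics/w8c.png',cv2.resize(f,None,fx=2.2,fy=2.2,interpolation=cv2.INTER_CUBIC))
"
```

```text
t21.50 pos [0.595  0.235  0.1126] xdir 89.77 deg tilt [-0.008 -0.005 -1.   ] F [-0.7 -0.4 -1.2] op 0.0319 q [ 0.31  0.47  1.67 -0.    1.01  0.31]
shift [0.0008 0.0018 0.0376] turn about tool z (before/after shift) 0.17 level rot [-0.46  0.28  0.  ]
```

View pics/w8c.png

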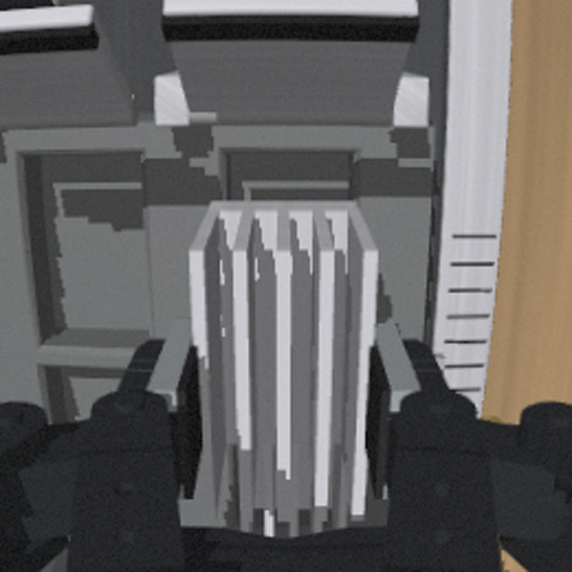

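Picture 7: heatsink held square over pocket3, bottom front edge at crop (213–355, 202), pocket mouth just behind it.

```bash
python3 -c "
from h import *
w=dict(np.load('w8.npz'))
g=lambda x,y,z:wtool(w,(150+x/2.2)*S,(100+y/2.2)*S,z)
print(g(213,202,.0227),g(355,202,.0227),g(190,250,-.0193),g(377,250,-.0193))
q=lambda x,y,z:wbp(w,(150+x/2.2)*S,(100+y/2.2)*S,z).round(4)
print('mouth corners far L,R',q(221,150,.046),q(360,150,.046))
"
```

```text
[ 0.0299 -0.0169  0.0227] [0.0299 0.0169 0.0227] [ 0.0302 -0.0171 -0.0193] [ 0.0302  0.0168 -0.0193]
mouth corners far L,R [0.5761 0.2709 0.046 ] [0.6172 0.2708 0.046 ]
```

>>> apply_moves(motion=[[0.001,0.001,0.01,-0.2,0.2,0.2],[0,0.001,0.01,-0.2,0.1,0],[0,0,0.008,0,0,0],[0,0,0.006,0,0,0],[0,0,0.003,0,0,0],[0,0,0,0,0,0],[0,0,0,0,0,0],[0,0,0,0,0,0]])

```text
t: 22.55
position: [0.5993, 0.2363, 0.0758]
ee_rot: [0.71, 0.704, 0.002, 0.001]
force: [0.2, 0.3, -1.5]
opening: 0.0326
```

```bash
python3 -c "
from h import *
st();go([.5968,.2358,.0507],89.6)
"
```

```text
t22.55 pos [0.5993 0.2363 0.0758] xdir 89.53 deg tilt [ 0.004  0.002 -1.   ] F [ 0.2  0.3 -1.5] op 0.0326 q [0.31 0.52 1.69 0.   0.93 0.32]
shift [-0.0006 -0.0025  0.0251] turn about tool z (before/after shift) -0.07 level rot [ 0.25 -0.13  0.  ]
```

>>> apply_moves(motion=[[0,-0.0025,0,0.2,-0.1,0],[0,0,0.005,0,0,0],[0,0,0.005,0,0,0],[0,0,0.005,0,0,0],[0,0,0.005,0,0,0],[0,0,0.004,0,0,0],[0,0,0,0,0,0],[0,0,0,0,0,0]])

```text
t: 23.55
position: [0.5971, 0.2365, 0.0505]
ee_rot: [0.71, 0.704, 0.001, 0.0]
force: [-0.2, -0.2, -0.4]
opening: 0.0324
```

```bash
python3 -c "
from h import *
st()
"
```

```text
t23.55 pos [0.5971 0.2365 0.0505] xdir 89.53 deg tilt [ 0.002  0.001 -1.   ] F [-0.2 -0.2 -0.4] op 0.0324 q [0.31 0.55 1.7  0.   0.89 0.32]
```

>>> apply_moves(motion=[[0,0,0,0,0,0],[0,0,0,0,0,0],[0,0,0,0,0,0],[0,0,0,0,0,0],[0,0,-0.02,0,0,0],[0,0,-0.03,0,0,0],[0,0,-0.04,0,0,0],[0,0,-0.05,0,0,0]], hand=0.046)

```text
t: 24.55
position: [0.5944, 0.2356, 0.1936]
ee_rot: [0.71, 0.704, -0.002, -0.001]
force: [0.2, 0.9, 0.1]
opening: 0.0458
```

>>> apply_moves(motion=[[-0.05,-0.012,-0.005,0,0,1.5],[-0.05,-0.012,-0.005,0,0,1.5],[-0.05,-0.012,-0.005,0,0,1.5],[-0.05,-0.011,-0.005,0,0,1.5],[-0.05,-0.01,-0.005,0,0,1.5],[-0.05,-0.009,-0.005,0,0,1.5],[-0.05,-0.008,-0.005,0,0,1.5],[-0.05,-0.006,-0.005,0,0,1.5]], hand=0.06)

```text
t: 25.55
position: [0.4803, -0.1617, 0.2547]
ee_rot: [0.779, 0.627, 0.012, 0.01]
force: [-0.4, 0.2, -1.0]
opening: 0.0598
```

```bash
python3 -c "
from h import *
st();go([.45,-.24,.28],76)
"
```

```text
t25.55 pos [ 0.4803 -0.1617  0.2547] xdir 77.61 deg tilt [ 0.031 -0.001 -1.   ] F [-0.4  0.2 -1. ] op 0.0598 q [-0.42  0.04  1.9   0.01  1.17 -0.21]
shift [-0.083  -0.0128 -0.0253] turn about tool z (before/after shift) 1.61 level rot [ 1.77 -0.35 -0.  ]
```

>>> apply_moves(motion=[[-0.021,-0.003,-0.006,0.6,-0.1,0.5],[-0.02,-0.003,-0.006,0.6,-0.1,0.5],[-0.02,-0.003,-0.006,0.6,-0.1,0.5],[-0.02,-0.003,-0.006,0,0,0],[0,0,0,0,0,0],[0,0,0,0,0,0],[0,0,0,0,0,0],[0,0,0,0,0,0]])

```text
t: 26.55
position: [0.4484, -0.2425, 0.2888]
ee_rot: [0.789, 0.614, 0.003, 0.005]
force: [1.1, 0.5, -0.0]
opening: 0.0601
```

```bash
python3 -c "
from h import *
st();w=wrist('w9')
a=fitbox(w,wpj,.429,-.297,-14,win=55);print(a)
x=a[0];go([x[0],x[1],.11],90+x[2])
"
```

```text
t26.55 pos [ 0.4484 -0.2425  0.2888] xdir 75.72 deg tilt [ 0.011 -0.005 -1.   ] F [ 1.1  0.5 -0. ] op 0.0601 q [-0.58  0.02  1.85  0.    1.26 -0.33]
(array([  0.4294,  -0.2965, -13.8499]), np.float64(0.988))
shift [-0.057  -0.0051  0.1788] turn about tool z (before/after shift) -0.43 level rot [0.65 0.11 0.  ]
```

>>> apply_moves(motion=[[-0.011,-0.001,0.01,0.3,0,-0.2],[-0.011,-0.001,0.025,0.3,0,-0.2],[-0.011,-0.001,0.03,0,0,0],[-0.011,-0.001,0.03,0,0,0],[-0.011,-0.001,0.03,0,0,0],[0,0,0.03,0,0,0],[0,0,0.02,0,0,0],[0,0,0,0,0,0]])

```text
t: 27.6
position: [0.4269, -0.2986, 0.1031]
ee_rot: [0.787, 0.618, -0.002, -0.002]
force: [-0.8, 0.3, 0.3]
opening: 0.0603
```

```bash
python3 -c "
from h import *
st();go([.4294,-.2965,.021],76.15)
"
```

```text
t27.60 pos [ 0.4269 -0.2986  0.1031] xdir 76.27 deg tilt [-0.006 -0.    -1.   ] F [-0.8  0.3  0.3] op 0.0603 q [-0.69  0.28  1.97 -0.    0.9  -0.45]
shift [0.0027 0.002  0.0821] turn about tool z (before/after shift) 0.12 level rot [-0.31  0.08  0.  ]
```

>>> apply_moves(motion=[[0.001,0,0.015,-0.2,0.1,0.1],[0.001,0,0.015,0,0,0],[0.001,0,0.015,0,0,0],[0,0,0.015,0,0,0],[0,0,0.013,0,0,0],[0,0,0.005,0,0,0],[0,0,0,0,0,0],[0,0,0,0,0,0]])

```text
t: 28.6
position: [0.429, -0.2969, 0.0213]
ee_rot: [0.787, 0.617, -0.0, 0.001]
force: [1.7, 0.0, 0.2]
opening: 0.0603
```

```bash
python3 -c "
from h import *
st();go([.4294,-.2965,.0215],76.15)
"
```

```text
t28.60 pos [ 0.429  -0.2969  0.0213] xdir 76.20 deg tilt [ 0.001 -0.001 -1.   ] F [1.7 0.  0.2] op 0.0603 q [-0.69  0.42  1.99 -0.    0.73 -0.45]
shift [ 0.0005  0.0003 -0.0002] turn about tool z (before/after shift) 0.05 level rot [ 0.08  0.07 -0.  ]
```

>>> apply_moves(motion=[[0,0,0,0,0,0],[0,0,0,0,0,0],[0,0,0,0,0,0],[0,0,0,0,0,0],[0,0,0,0,0,0],[0,0,0,0,0,0],[0,0,0,0,0,0],[0,0,0,0,0,0]], hand=0)

```text
t: 29.6
position: [0.4297, -0.2975, 0.0225]
ee_rot: [0.787, 0.617, 0.0, 0.002]
force: [0.4, -0.6, -0.3]
opening: 0.0324
```

```bash
python3 -c "
from h import *
st()
"
```

```text
t29.60 pos [ 0.4297 -0.2975  0.0225] xdir 76.19 deg tilt [ 0.003 -0.003 -1.   ] F [ 0.4 -0.6 -0.3] op 0.0324 q [-0.69  0.42  1.99 -0.    0.73 -0.45]
```

>>> apply_moves(motion=[[0,0,-0.02,0,0,0],[0,0,-0.025,0,0,0],[0,0,-0.025,0,0,-2.5],[0.02,0,-0.025,0,0,-3],[0.03,0.002,-0.025,0,0,-3],[0.03,0.004,-0.02,0,0,-3],[0.03,0.006,-0.01,0,0,-2.1],[0.03,0.007,-0.005,0,0,0]])

```text
t: 30.6
position: [0.4601, -0.1563, 0.1817]
ee_rot: [0.707, 0.707, 0.0, 0.002]
force: [0.7, -0.8, -0.2]
opening: 0.0321
```

```bash
python3 -c "
from h import *
st();go([.5328,.1675,.18],89.6)
"
```

```text
t30.60 pos [ 0.4601 -0.1563  0.1817] xdir 89.97 deg tilt [ 0.003 -0.002 -1.   ] F [ 0.7 -0.8 -0.2] op 0.0321 q [-0.42  0.09  2.   -0.    1.04 -0.42]
shift [0.3238 0.0726 0.0017] turn about tool z (before/after shift) 0.37 level rot [0.16 0.09 0.  ]
```

>>> apply_moves(motion=[[0.044,0.0105,0,0,0,0.1],[0.044,0.0105,0,0,0,0.1],[0.044,0.01,0,0,0,0.1],[0.044,0.01,0,0,0,0.1],[0.044,0.01,0,0,0,0],[0.044,0.01,0,0,0,0],[0.044,0.01,0,0,0,0],[0,0,0,0,0,0]])

```text
t: 31.6
position: [0.5351, 0.1629, 0.1828]
ee_rot: [0.709, 0.705, 0.002, 0.004]
force: [-0.6, -0.3, -0.8]
opening: 0.0323
```

```bash
python3 -c "
from h import *
st();go([.5328,.1675,.075],89.6);wrist('w10')
"
```

```text
t31.60 pos [0.5351 0.1629 0.1828] xdir 89.66 deg tilt [ 0.008 -0.002 -1.   ] F [-0.6 -0.3 -0.8] op 0.0323 q [ 0.22  0.23  1.84 -0.    1.07  0.23]
shift [ 0.0046 -0.0023  0.1078] turn about tool z (before/after shift) 0.06 level rot [0.47 0.14 0.  ]
```

>>> apply_moves(motion=[[0.002,-0.001,0.018,0.2,0.1,0],[0.001,-0.001,0.018,0.2,0,0],[0.001,0,0.018,0,0,0],[0,0,0.018,0,0,0],[0,0,0.018,0,0,0],[0,0,0.012,0,0,0],[0,0,0,0,0,0],[0,0,0,0,0,0]])

```text
t: 32.65
position: [0.5298, 0.1608, 0.0706]
ee_rot: [0.711, 0.703, -0.004, -0.001]
force: [0.6, -0.3, -0.2]
opening: 0.0325
```

```bash
python3 -c "
from h import *
st();go([.5328,.1675,.0505],89.6)
"
```

```text
t32.65 pos [0.5298 0.1608 0.0706] xdir 89.33 deg tilt [-0.006 -0.004 -1.   ] F [ 0.6 -0.3 -0.2] op 0.0325 q [ 0.22  0.39  1.9  -0.    0.86  0.23]
shift [0.0067 0.0029 0.0201] turn about tool z (before/after shift) -0.27 level rot [-0.36  0.23 -0.  ]
```

>>> apply_moves(motion=[[0.004,0.002,-0.002,-0.3,0.2,-0.2],[0.002,0.001,0,0,0,0],[0,0,0,0,0,0],[0,0,0,0,0,0],[0,0,0,0,0,0],[0,0,0,0,0,0],[0,0,0,0,0,0],[0,0,0,0,0,0]])

```text
t: 33.65
position: [0.535, 0.1679, 0.0753]
ee_rot: [0.71, 0.704, 0.002, 0.001]
force: [-0.3, 0.7, -0.0]
opening: 0.0325
```

```bash
python3 -c "
from h import *
st();go([.5328,.1675,.0505],89.6)
"
```

```text
t33.65 pos [0.535  0.1679 0.0753] xdir 89.56 deg tilt [ 0.004  0.001 -1.   ] F [-0.3  0.7 -0. ] op 0.0325 q [ 0.23  0.38  1.89 -0.    0.86  0.23]
shift [-0.0004 -0.0022  0.0248] turn about tool z (before/after shift) -0.04 level rot [ 0.23 -0.05  0.  ]
```

>>> apply_moves(motion=[[0,-0.0015,0,0.1,0,0],[0,0,0.005,0,0,0],[0,0,0.005,0,0,0],[0,0,0.005,0,0,0],[0,0,0.005,0,0,0],[0,0,0.004,0,0,0],[0,0,0,0,0,0],[0,0,0,0,0,0]])

```text
t: 34.65
position: [0.5332, 0.1673, 0.0567]
ee_rot: [0.71, 0.704, -0.001, -0.001]
force: [0.3, -0.7, -1.3]
opening: 0.0323
```

```bash
python3 -c "
from h import *
st();wrist('w11')
"
```

```text
t34.65 pos [0.5332 0.1673 0.0567] xdir 89.57 deg tilt [-0.003 -0.001 -1.   ] F [ 0.3 -0.7 -1.3] op 0.0323 q [ 0.23  0.41  1.9  -0.    0.83  0.23]
```

>>> apply_moves(motion=[[0,0,0.002,0,0,0],[0,0,0.002,0,0,0],[0,0,0.002,0,0,0],[0,0,0,0,0,0],[0,0,0,0,0,0],[0,0,0,0,0,0],[0,0,0,0,0,0],[0,0,0,0,0,0]])

```text
t: 35.7
position: [0.5334, 0.1673, 0.0503]
ee_rot: [0.71, 0.704, -0.001, -0.001]
force: [-0.4, 0.1, -1.2]
opening: 0.0324
```

```bash
python3 -c "
from h import *
st()
"
```

```text
t35.70 pos [0.5334 0.1673 0.0503] xdir 89.57 deg tilt [-0.002 -0.001 -1.   ] F [-0.4  0.1 -1.2] op 0.0324 q [ 0.23  0.42  1.9  -0.    0.82  0.23]
```

>>> apply_moves(motion=[[0,0,0,0,0,0],[0,0,0,0,0,0],[0,0,0,0,0,0],[0,0,0,0,0,0],[0,0,-0.02,0,0,0],[0,0,-0.03,0,0,0],[0,0,-0.04,0,0,0],[0,0,-0.05,0,0,0]], hand=0.046)

```text
t: 36.7
position: [0.5298, 0.1665, 0.1884]
ee_rot: [0.71, 0.704, -0.006, -0.004]
force: [-1.0, 0.9, 0.3]
opening: 0.0459
```

>>> apply_moves(motion=[[-0.02,0.006,-0.005,0,0,0],[-0.02,0.006,0,0,0,0],[-0.02,0.006,0,0,0,0],[-0.02,0.006,0,0,0,0],[-0.02,0.006,0,0,0,0],[-0.01,0,0,0,0,0],[0,0,0,0,0,0],[0,0,0,0,0,0]], hand=0.0854)

```text
t: 37.7
position: [0.5598, 0.0512, 0.1937]
ee_rot: [0.71, 0.704, -0.005, -0.004]
force: [0.2, 0.5, -0.2]
opening: 0.0854
```

```bash
python3 -c "
from h import *
st();go([.5647,.055,.087],89.6);wrist('w12')
"
```

```text
t37.70 pos [0.5598 0.0512 0.1937] xdir 89.53 deg tilt [-0.012 -0.002 -1.   ] F [ 0.2  0.5 -0.2] op 0.0854 q [ 0.01  0.23  1.81 -0.    1.11  0.02]
shift [0.0039 0.0048 0.1067] turn about tool z (before/after shift) -0.07 level rot [-0.7   0.11 -0.  ]
```

View pics/w12.png

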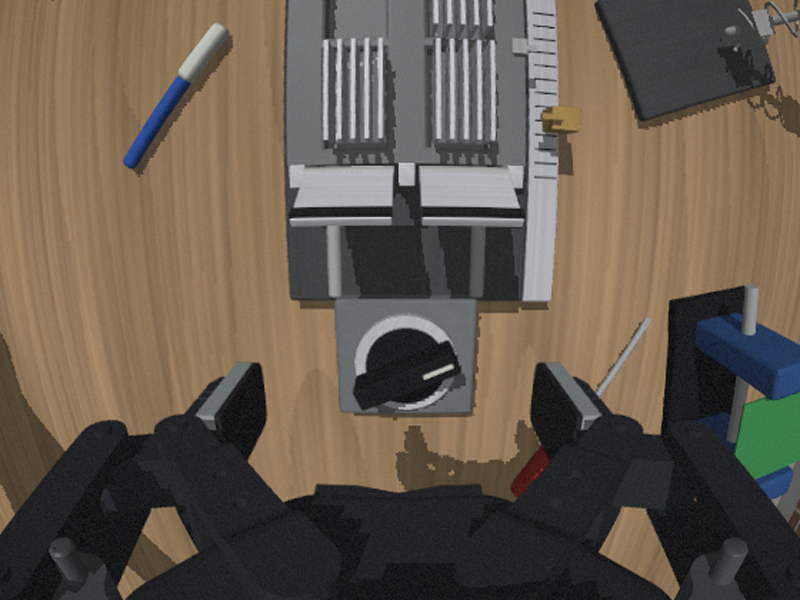

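Picture 8: three heatsinks sit flush in pockets 0, 2 and 3. The two −y flaps lean toward the knob, spanning u 291–522 at v≈165–225. Next I sweep both flaps over with the half-open fingers.

>>> apply_moves(motion=[[0.001,0.002,0.015,-0.3,0.1,0],[0,0.002,0.015,-0.3,0,0],[0,0,0.015,0,0,0],[0,0,0.015,0,0,0],[0,0,0.015,0,0,0],[0,0,0.015,0,0,0],[0,0,0,0,0,0],[0,0,0,0,0,0]], hand=0.056)

```text
t: 38.75
position: [0.562, 0.0538, 0.0954]
ee_rot: [0.709, 0.705, -0.002, -0.002]
force: [0.8, 0.5, 1.0]
opening: 0.0559
```

```bash
python3 -c "
from h import *
st();go([.5647,.135,.1],89.6)
"
```

```text
t38.75 pos [0.562  0.0538 0.0954] xdir 89.68 deg tilt [-0.005  0.    -1.   ] F [0.8 0.5 1. ] op 0.0559 q [0.02 0.36 1.87 0.   0.91 0.02]
shift [ 0.0812  0.0022 -0.0046] turn about tool z (before/after shift) 0.08 level rot [-0.26  0.   -0.  ]
```

>>> apply_moves(motion=[[0.01,0.001,-0.002,-0.2,0,0],[0.01,0.001,-0.002,0,0,0],[0.01,0,-0.001,0,0,0],[0.01,0,0,0,0,0],[0.01,0,0,0,0,0],[0.01,0,0,0,0,0],[0.01,0,0,0,0,0],[0.01,0,0,0,0,0]])

```text
t: 39.75
position: [0.5663, 0.1369, 0.1029]
ee_rot: [0.709, 0.706, -0.0, 0.003]
force: [1.1, -3.1, 0.1]
opening: 0.0561
```

```bash
python3 -c "
from h import *
st();go([.5647,.145,.085],89.6)
"
```

```text
t39.75 pos [0.5663 0.1369 0.1029] xdir 89.76 deg tilt [ 0.003 -0.004 -1.   ] F [ 1.1 -3.1  0.1] op 0.0561 q [ 0.17  0.38  1.83 -0.01  0.93  0.17]
shift [ 0.0081 -0.0016  0.0179] turn about tool z (before/after shift) 0.16 level rot [0.19 0.25 0.  ]
```

>>> apply_moves(motion=[[0.004,0,0.005,0.2,0.2,0.2],[0.003,0,0.005,0,0,0],[0.002,0,0.005,0,0,0],[0,0,0.005,0,0,0],[0,0,0.004,0,0,0],[0,0,0.003,0,0,0],[0,0,0.002,0,0,0],[0,0,0,0,0,0]])

```text
t: 40.75
position: [0.5672, 0.1502, 0.0755]
ee_rot: [0.71, 0.704, 0.002, -0.002]
force: [0.1, 0.9, 0.0]
opening: 0.056
```

```bash
python3 -c "
from h import *
st();wrist('w13')
"
```

```text
t40.75 pos [0.5672 0.1502 0.0755] xdir 89.48 deg tilt [ 0.     0.005 -1.   ] F [0.1 0.9 0. ] op 0.0560 q [0.18 0.43 1.83 0.01 0.89 0.19]
```

>>> apply_moves(motion=[[0,0,0.002,0,0,0],[0,0,0.002,0,0,0],[0,0,0.001,0,0,0],[0,0,0.001,0,0,0],[0,0,0.001,0,0,0],[0,0,0,0,0,0],[0,0,0,0,0,0],[0,0,0,0,0,0]])

```text
t: 41.8
position: [0.5674, 0.1501, 0.0753]
ee_rot: [0.71, 0.704, 0.001, -0.002]
force: [-1.6, 1.4, 3.8]
opening: 0.0563
```

```bash
python3 -c "
from h import *
st()
"
```

```text
t41.80 pos [0.5674 0.1501 0.0753] xdir 89.45 deg tilt [-0.002  0.005 -1.   ] F [-1.6  1.4  3.8] op 0.0563 q [0.18 0.43 1.83 0.01 0.89 0.19]
```

>>> apply_moves(motion=[[0,0,0.005,0,0,0],[0,0,0.004,0,0,0],[0,0,0,0,0,0],[0,0,-0.03,0,0,0],[0,0,-0.04,0,0,0],[0.02,0,-0.02,0,0,0],[0.03,0,0,0,0,0],[0.03,0,0,0,0,0]])

```text
t: 42.8
position: [0.5685, 0.2276, 0.1643]
ee_rot: [0.712, 0.702, -0.003, -0.003]
force: [0.4, 0.7, -0.1]
opening: 0.056
```

>>> apply_moves(motion=[[0.03,0,0,0,0,0],[0.03,0,0,0,0,0],[0.03,0,0,0,0,0],[0.02,0,0,0,0,0],[0.005,0,0,0,0,0],[0,0,0,0,0,0],[0,0,0,0,0,0],[0,0,0,0,0,0]])

```text
t: 43.8
position: [0.5689, 0.3431, 0.1576]
ee_rot: [0.712, 0.702, -0.007, -0.002]
force: [0.6, 0.8, 1.2]
opening: 0.0562
```

```bash
python3 -c "
from h import *
st();go([.5655,.35,.1],89.6)
d=imaging.grab_frame('side');cv2.imwrite('pics/s2.png',cv2.resize(d['frame'][200:420,120:330,::-1],None,fx=2.7,fy=2.7,interpolation=cv2.INTER_CUBIC))
"
```

```text
t43.80 pos [0.5689 0.3431 0.1576] xdir 89.24 deg tilt [-0.013 -0.006 -1.   ] F [0.6 0.8 1.2] op 0.0562 q [0.48 0.46 1.58 0.   1.12 0.49]
shift [ 0.0069 -0.0035  0.0576] turn about tool z (before/after shift) -0.36 level rot [-0.72  0.38 -0.  ]
```

View pics/s2.png

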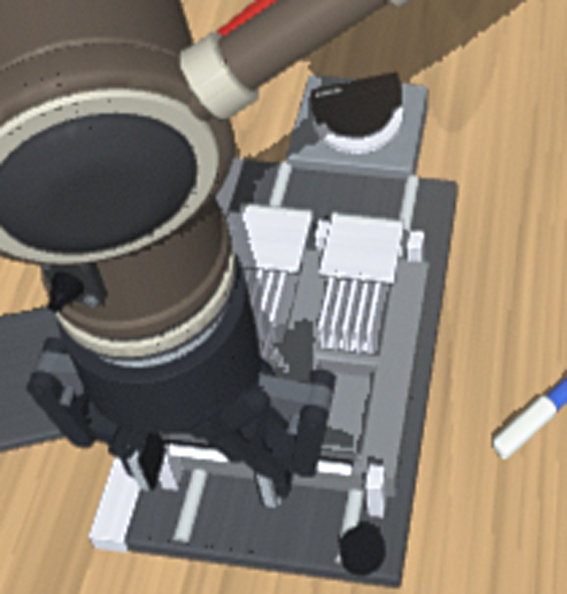

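Picture 9: both −y flaps lie flat over their heatsinks. The fingers hang just beyond the two +y flaps.

>>> apply_moves(motion=[[0.002,-0.002,0.01,-0.4,0.2,-0.2],[0.002,-0.002,0.01,-0.3,0.2,-0.2],[0.001,0,0.01,0,0,0],[0,0,0.01,0,0,0],[0,0,0.01,0,0,0],[0,0,0.005,0,0,0],[0,0,0,0,0,0],[0,0,0,0,0,0]])

```text
t: 44.85
position: [0.5641, 0.3474, 0.0977]
ee_rot: [0.709, 0.705, -0.0, -0.0]
force: [-0.8, 0.6, 0.3]
opening: 0.056
```

```bash
python3 -c "
from h import *
st();go([.5655,.266,.1],89.6)
"
```

```text
t44.85 pos [0.5641 0.3474 0.0977] xdir 89.61 deg tilt [-0.001 -0.    -1.   ] F [-0.8  0.6  0.3] op 0.0560 q [0.49 0.52 1.63 0.   1.   0.49]
shift [-0.0813  0.002  -0.0023] turn about tool z (before/after shift) 0.01 level rot [-0.06  0.01 -0.  ]
```

>>> apply_moves(motion=[[-0.01,0.001,-0.002,0,0,0],[-0.01,0.001,-0.002,0,0,0],[-0.01,0,-0.001,0,0,0],[-0.01,0,0,0,0,0],[-0.01,0,0,0,0,0],[-0.01,0,0,0,0,0],[-0.01,0,0,0,0,0],[-0.01,0,0,0,0,0]])

```text
t: 45.85
position: [0.5673, 0.2654, 0.1056]
ee_rot: [0.71, 0.704, 0.004, -0.001]
force: [-0.3, 2.1, 0.3]
opening: 0.056
```

```bash
python3 -c "
from h import *
st();go([.5655,.257,.085],89.6)
"
```

```text
t45.85 pos [0.5673 0.2654 0.1056] xdir 89.56 deg tilt [ 0.004  0.007 -1.   ] F [-0.3  2.1  0.3] op 0.0560 q [0.37 0.45 1.72 0.01 0.97 0.37]
shift [-0.0084 -0.0018  0.0206] turn about tool z (before/after shift) -0.04 level rot [ 0.25 -0.41 -0.  ]
```

>>> apply_moves(motion=[[-0.004,-0.001,0.005,0.2,-0.3,0],[-0.003,0,0.005,0,0,0],[-0.003,0,0.005,0,0,0],[0,0,0.005,0,0,0],[0,0,0.005,0,0,0],[0,0,0.004,0,0,0],[0,0,0.003,0,0,0],[0,0,0.002,0,0,0]])

```text
t: 46.85
position: [0.5671, 0.2512, 0.0751]
ee_rot: [0.709, 0.705, -0.002, 0.001]
force: [-4.6, -2.4, 12.5]
opening: 0.056
```

>>> apply_moves(motion=[[0,0,0.002,0,0,0],[0,0,0.002,0,0,0],[0,0,0.002,0,0,0],[0,0,0.003,0,0,0],[0,0,0.004,0,0,0],[0,0,0.005,0,0,0],[0,0,0.004,0,0,0],[0,0,0,0,0,0]])

```text
t: 47.85
position: [0.5672, 0.2515, 0.0761]
ee_rot: [0.709, 0.705, -0.005, 0.001]
force: [0.7, -0.2, 0.4]
opening: 0.0561
```

```bash
python3 -c "
from h import *
st()
"
```

```text
t47.85 pos [0.5672 0.2515 0.0761] xdir 89.65 deg tilt [-0.007 -0.009 -1.   ] F [ 0.7 -0.2  0.4] op 0.0561 q [ 0.35  0.49  1.73 -0.01  0.93  0.36]
```

>>> apply_moves(motion=[[0,0,-0.03,0.2,0.3,0],[0,0,-0.04,0,0,0],[-0.02,0,-0.04,0,0,0],[-0.04,0,0,0,0,0],[-0.04,0,0,0,0,0],[-0.04,0,0,0,0,0],[-0.04,0,0,0,0,0],[-0.04,0,0,0,0,0]], hand=0.05)

```text
t: 48.85
position: [0.5635, 0.0311, 0.1831]
ee_rot: [0.707, 0.707, -0.007, -0.006]
force: [1.4, 0.1, 0.2]
opening: 0.05
```

>>> apply_moves(motion=[[-0.035,0,0,0,0,0],[-0.035,0,0,0,0,0],[-0.02,0,0,0,0,0],[-0.01,0,0,0,0,0],[0,0,0,0,0,0],[0,0,0,0,0,0],[0,0,0,0,0,0],[0,0,0,0,0,0]])

```text
t: 49.85
position: [0.5614, -0.0695, 0.1791]
ee_rot: [0.707, 0.707, -0.007, -0.01]
force: [0.9, -0.5, -0.8]
opening: 0.0501
```

```bash
python3 -c "
from h import *
st();wrist('w14')
"
```

```text
t49.85 pos [ 0.5614 -0.0695  0.1791] xdir 90.03 deg tilt [-0.024  0.003 -1.   ] F [ 0.9 -0.5 -0.8] op 0.0501 q [-0.2   0.27  1.8  -0.    1.1  -0.2 ]
```

View pics/w14.png

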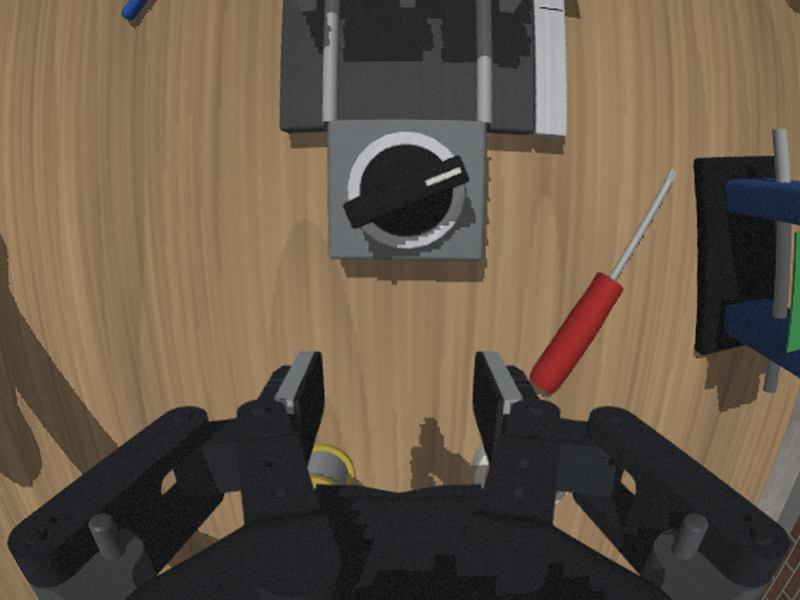

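Picture 10: knob bar from (350,217) to (464,169), both ends clear. Screwdriver lies at right.

```bash
python3 -c "
from h import *
w=dict(np.load('w14.npz'))
a,b=wbp(w,350,217,.069),wbp(w,464,169,.069);print(a,b,(a+b)/2,np.linalg.norm(a-b),np.degrees(np.arctan2(*(b-a)[1::-1])))
rows((a+b)/2*[1,1,0]+[0,0,.16],17,n=8);st();go([0,0,0])
"
```

```text
[ 0.53211223 -0.02642554  0.069     ] [5.94122368e-01 1.73596692e-04 6.90000000e-02] [ 0.5631173  -0.01312597  0.069     ] 0.06747422705820787 23.216823717132325
[0.0071, 0.0002, 0.0024, 0, 0, np.float64(9.13)],[0.007, -0.0009, 0.0024, 0, 0, np.float64(9.13)],[0.0068, -0.002, 0.0024, 0, 0, np.float64(9.13)],[0.0064, -0.0031, 0.0024, 0, 0, np.float64(9.13)],[0.0058, -0.004, 0.0024, 0, 0, np.float64(9.13)],[0.0051, -0.0049, 0.0024, 0, 0, np.float64(9.13)],[0.0042, -0.0056, 0.0024, 0, 0, np.float64(9.13)],[0.0033, -0.0062, 0.0024, 0, 0, np.float64(9.13)],
t49.90 pos [ 0.5614 -0.0696  0.1791] xdir 90.03 deg tilt [-0.024  0.003 -1.   ] F [-0.5  0.4  0.3] op 0.0500 q [-0.2   0.27  1.8  -0.    1.1  -0.2 ]
shift [ 0.0699 -0.5614  0.1791] turn about tool z (before/after shift) 0.00 level rot [-1.4  -0.19  0.  ]
```

>>> apply_moves(motion=[[0.007,0,0.002,-0.5,-0.1,8.4],[0.007,-0.001,0.002,-0.4,-0.1,8.4],[0.007,-0.002,0.002,-0.4,0,8.4],[0.006,-0.003,0.002,0,0,8.4],[0.006,-0.004,0.002,0,0,8.4],[0.005,-0.005,0.002,0,0,8.4],[0.004,-0.006,0.002,0,0,8.4],[0.003,-0.006,0.002,0,0,8.4]])

```text
t: 50.9
position: [0.5611, -0.0098, 0.1635]
ee_rot: [0.984, 0.18, -0.0, 0.002]
force: [0.6, 0.2, -0.6]
opening: 0.0502
```

```bash
python3 -c "
from h import *
st();go([.564,-.0135,.11],23);w=wrist('w15');cv2.imwrite('pics/w15c.png',cv2.resize(w['frame'][120:380,150:410,::-1],None,fx=2,fy=2))
"
```

```text
t50.90 pos [ 0.5611 -0.0098  0.1635] xdir 20.73 deg tilt [-0.    -0.005 -1.   ] F [ 0.6  0.2 -0.6] op 0.0502 q [-0.09  0.26  1.84 -0.01  1.04  1.12]
shift [0.0014 0.0045 0.0535] turn about tool z (before/after shift) -2.27 level rot [ 0.27  0.1  -0.  ]
```

View pics/w15c.png

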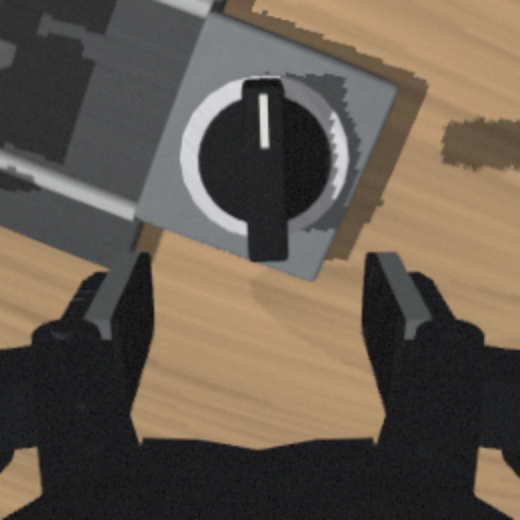

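Picture 11: bar nearly aligned with the tool, from (263,82) to (267,250) in the crop and centred between the pads.

```bash
python3 -c "
from h import *
w=dict(np.load('w15.npz'))
g=lambda x,y:wbp(w,(150+x/2)*S,(120+y/2)*S,.069)
a,b=g(267,255),g(263,82);print(a,b,(a+b)/2,np.linalg.norm(a-b),np.degrees(np.arctan2(*(b-a)[1::-1])))
p=wtool(w,(150+267/2)*S,(120+170/2)*S,.09);print(p)
"
```

```text
[ 0.53283875 -0.02424789  0.069     ] [0.59581748 0.00140245 0.069     ] [ 0.56432812 -0.01142272  0.069     ] 0.06800191383311316 22.160370588706133
[0.0044 0.0028 0.09  ]
```

>>> apply_moves(motion=[[0.001,0.002,0.018,0.2,0.1,-0.8],[0.001,0.001,0.018,0,0,-0.7],[0,0,0.018,0,0,0],[0,0,0.018,0,0,0],[0,0,0.018,0,0,0],[0,0,0.016,0,0,0],[0,0,0.006,0,0,0],[0,0,0,0,0,0]])

```text
t: 51.95
position: [0.5623, -0.0117, 0.0412]
ee_rot: [0.981, 0.195, -0.002, -0.0]
force: [0.0, 0.4, -1.1]
opening: 0.0499
```

```bash
python3 -c "
from h import *
st();go([.5643,-.0122,.0475],22.2)
"
```

```text
t51.95 pos [ 0.5623 -0.0117  0.0412] xdir 22.52 deg tilt [-0.004 -0.    -1.   ] F [ 0.   0.4 -1.1] op 0.0499 q [-0.1   0.45  1.89 -0.    0.81  1.08]
shift [ 0.0017  0.0012 -0.0063] turn about tool z (before/after shift) 0.32 level rot [-0.09  0.22  0.  ]
```

>>> apply_moves(motion=[[0.0015,0.001,-0.006,0,0,0.2],[0,0,0,0,0,0],[0,0,0,0,0,0],[0,0,0,0,0,0],[0,0,0,0,0,0],[0,0,0,0,0,0],[0,0,0,0,0,0],[0,0,0,0,0,0]], hand=0, grip_force=60)

```text
t: 52.95
position: [0.5657, -0.012, 0.0493]
ee_rot: [0.981, 0.193, -0.0, 0.0]
force: [-0.6, -0.2, -2.0]
opening: 0.0145
```

```bash
python3 -c "
from h import *
s=st();print(s['ft_torque'])
"
```

```text
t52.95 pos [ 0.5657 -0.012   0.0493] xdir 22.30 deg tilt [-0. -0. -1.] F [-0.6 -0.2 -2. ] op 0.0145 q [-0.1   0.44  1.88 -0.    0.82  1.08]
[ 0.01289681 -0.04723464 -0.02579194]
```

>>> apply_moves(motion=[[0,0,0,0,0,2],[0,0,0,0,0,3],[0,0,0,0,0,3],[0,0,0,0,0,3],[0,0,0,0,0,3],[0,0,0,0,0,3],[0,0,0,0,0,2],[0,0,0,0,0,1]])

```text
t: 53.95
position: [0.5659, -0.0131, 0.0492]
ee_rot: [1.0, 0.017, -0.0, 0.002]
force: [0.8, 0.2, -1.0]
opening: 0.015
```

```bash
python3 -c "
from h import *
s=st();print(s['ft_torque']);go([.5650,-.012,.048])
"
```

```text
t53.95 pos [ 0.5659 -0.0131  0.0492] xdir 1.91 deg tilt [-0.    -0.005 -1.   ] F [ 0.8  0.2 -1. ] op 0.0150 q [-0.1   0.44  1.88 -0.01  0.82  1.44]
[ 0.07131025 -0.08036147  0.40926741]
shift [-0.0008 -0.0011  0.0012] turn about tool z (before/after shift) 0.00 level rot [0.27 0.01 0.  ]
```

>>> apply_moves(motion=[[-0.0005,-0.0005,0,0.2,0,2],[0,0,0,0,0,3],[0,0,0,0,0,3],[0,0,0,0,0,3],[0,0,0,0,0,3],[0,0,0,0,0,3],[0,0,0,0,0,2],[0,0,0,0,0,1]])

```text
t: 54.95
position: [0.5657, -0.0143, 0.0492]
ee_rot: [0.986, -0.165, 0.001, 0.002]
force: [-0.2, -1.1, -2.3]
opening: 0.0143
```

```bash
python3 -c "
from h import *
s=st();print(s['ft_torque']);go([.5650,-.012,.048])
d=imaging.grab_frame('side');np.savez('s3.npz',**d);cv2.imwrite('pics/s3.png',cv2.resize(d['frame'][230:400,120:300,::-1],None,fx=3.2,fy=3.2,interpolation=cv2.INTER_CUBIC))
"
```

```text
t54.95 pos [ 0.5657 -0.0143  0.0492] xdir -18.97 deg tilt [ 0.001 -0.004 -1.   ] F [-0.2 -1.1 -2.3] op 0.0143 q [-0.1   0.43  1.88 -0.    0.82  1.8 ]
[-0.07954837 -0.0249563   0.39659251]
shift [-0.0014 -0.0019  0.0012] turn about tool z (before/after shift) 0.00 level rot [ 0.18 -0.11  0.  ]
```

View pics/s3.png

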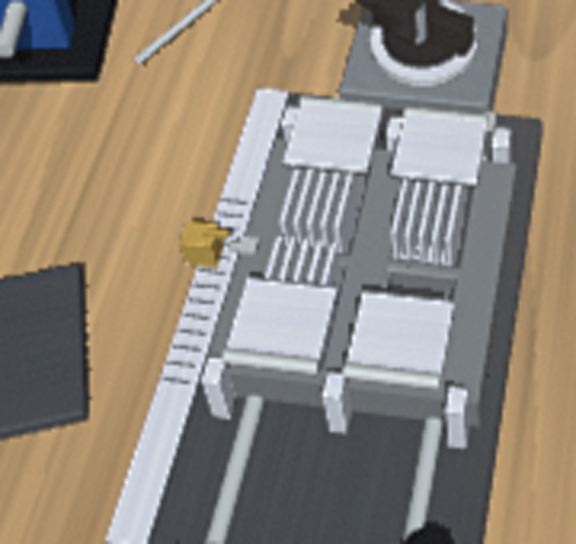

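Picture 12: all four flaps are flat. Pointer tip (232,244) is almost in line with the mark tip (221,242). Now I back off about 14 mm further.

>>> apply_moves(motion=[[-0.0005,-0.001,0,0.1,0,2],[0,0,0,0,0,3],[0,0,0,0,0,3],[0,0,0,0,0,3],[0,0,0,0,0,2],[0,0,0,0,0,1],[0,0,0,0,0,0],[0,0,0,0,0,0]])

```text
t: 56.0
position: [0.5654, -0.015, 0.0492]
ee_rot: [0.957, -0.29, 0.001, 0.002]
force: [0.9, -1.9, -1.8]
opening: 0.0146
```

```bash
python3 -c "
from h import *
s=st();print(s['ft_torque']);go([.5650,-.012,.048])
w=dict(np.load('s3.npz'))
g=lambda x,y,z=.046:bp(w,(120+x/3.2),(230+y/3.2),z,s=1).round(4)
print('ptr',g(230,244),'mark',g(223,243))
d=imaging.grab_frame('side');np.savez('s4.npz',**d);cv2.imwrite('pics/s4.png',cv2.resize(d['frame'][270:350,160:230,::-1],None,fx=8,fy=7,interpolation=cv2.INTER_CUBIC))
"
```

```text
t56.00 pos [ 0.5654 -0.015   0.0492] xdir -33.68 deg tilt [ 0.001 -0.005 -1.   ] F [ 0.9 -1.9 -1.8] op 0.0146 q [-0.1   0.43  1.89 -0.01  0.82  2.06]
[-0.29290659 -0.09235227  0.41832112]
shift [-0.002  -0.0023  0.0012] turn about tool z (before/after shift) 0.00 level rot [ 0.19 -0.2   0.  ]
ptr [0.6471 0.1626 0.046 ] mark [0.6513 0.1624 0.046 ]
```

View pics/s4.png

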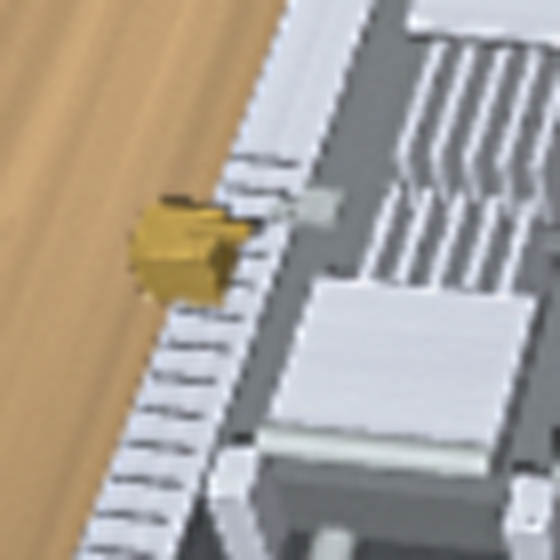

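```bash
python3 -c "
from h import *
w=dict(np.load('s4.npz'))
g=lambda x,y,z=.046:bp(w,(160+x/8),(270+y/7),z,s=1).round(4)
print('ptr tip',g(268,213),'ptr base',g(338,205),'mark',g(250,230))
w4=dict(np.load('w4.npz'))
print(wbp(w4,480,245,.046))
print('mark from wrist, expected px in s4', (pj(w,[.652,.1562,.046],s=1)-[160,270])*[8,7])
"
```

```text
ptr tip [0.6474 0.1499 0.046 ] ptr base [0.6317 0.1454 0.046 ] mark [0.6502 0.1556 0.046 ]
[0.65189447 0.15650665 0.046     ]
mark from wrist, expected px in s4 [241.84118245 231.30160008]
```

Picture 13: pointer tip (268,213) is on the knob side of the mark tip (250,230). I estimate 6–14 mm past the mark, so I back off a bit further to be safe.

>>> apply_moves(motion=[[-0.001,-0.001,0,0.1,-0.1,1],[0,0,0,0,0,2],[0,0,0,0,0,2],[0,0,0,0,0,1],[0,0,0,0,0,0],[0,0,0,0,0,0],[0,0,0,0,0,0],[0,0,0,0,0,0]])

```text
t: 57.05
position: [0.5652, -0.0153, 0.0493]
ee_rot: [0.94, -0.341, 0.001, 0.002]
force: [0.0, -2.6, -1.8]
opening: 0.0147
```

```bash
python3 -c "
from h import *
s=st();print(s['ft_torque'])
d=imaging.grab_frame('side');e=np.load('s4.npz');o=np.load('side0.npz')
np.savez('s5.npz',**d)
# motion of the pointer patch between pictures, sub-pixel
def ecc(a,b,u,v,r=9):
    A=cv2.cvtColor(a['frame'],cv2.COLOR_RGB2GRAY);B=cv2.cvtColor(b['frame'],cv2.COLOR_RGB2GRAY)
    p=np.array([[[u,v]]],np.float32);q,s_,_=cv2.calcOpticalFlowPyrLK(A,B,p,None,winSize=(11,11),maxLevel=3);return q[0,0]
p=np.array([160+325/8,270+205/7]);q=ecc(e,d,*p);print(p,q,bp(d,*p,.046,s=1),bp(d,*q,.046,s=1))
"
```

```text
t57.05 pos [ 0.5652 -0.0153  0.0493] xdir -39.92 deg tilt [ 0.001 -0.005 -1.   ] F [ 0.  -2.6 -1.8] op 0.0147 q [-0.1   0.43  1.89 -0.01  0.82  2.17]
[-0.39883976 -0.0412293   0.37077606]
[200.625      299.28571429] [201.5454  296.30646] [0.63478864 0.14575354 0.046     ] [0.63473927 0.13906397 0.046     ]
```

>>> apply_moves(motion=[[0,-0.001,0,0.1,-0.1,-2],[0,0,0,0,0,-3],[0,0,0,0,0,-3],[0,0,0,0,0,-3],[0,0,0,0,0,-3],[0,0,0,0,0,-2],[0,0,0,0,0,-1],[0,0,0,0,0,0]])

```text
t: 58.1
position: [0.5656, -0.0145, 0.0492]
ee_rot: [0.98, -0.199, -0.0, -0.0]
force: [-0.2, -3.2, -1.8]
opening: 0.0149
```

```bash
cat >> h.py <<'E'
def flow(a,b,u,v):
    A=cv2.cvtColor(a['frame'],cv2.COLOR_RGB2GRAY);B=cv2.cvtColor(b['frame'],cv2.COLOR_RGB2GRAY)
    q,_,_=cv2.calcOpticalFlowPyrLK(A,B,np.array([[[u,v]]],np.float32),None,winSize=(11,11),maxLevel=3);return q[0,0]
E
python3 -c "
from h import *
s=st();print(s['ft_torque'])
d=imaging.grab_frame('side');e=np.load('s5.npz');np.savez('s6.npz',**d)
p=(201.545,296.306);q=flow(e,d,*p);print(q,bp(d,*q,.046,s=1))
"
```

```text
t58.10 pos [ 0.5656 -0.0145  0.0492] xdir -22.92 deg tilt [-0.     0.001 -1.   ] F [-0.2 -3.2 -1.8] op 0.0149 q [-0.1   0.44  1.88  0.    0.82  1.87]
[-0.59956547 -0.00591901 -0.25322136]
[200.87814 298.2599 ] [0.63489124 0.14347364 0.046     ]
```

>>> apply_moves(motion=[[0,-0.001,0,0,0,-1.5],[0,0,0,0,0,-2],[0,0,0,0,0,-2],[0,0,0,0,0,-2],[0,0,0,0,0,-1],[0,0,0,0,0,0],[0,0,0,0,0,0],[0,0,0,0,0,0]])

```text
t: 59.15
position: [0.5658, -0.014, 0.0492]
ee_rot: [0.993, -0.121, -0.0, 0.0]
force: [-0.3, -2.9, -1.2]
opening: 0.0146
```

```bash
python3 -c "
from h import *
s=st();print(s['ft_torque'])
d=imaging.grab_frame('side');e=np.load('s6.npz');np.savez('s7.npz',**d)
p=(200.878,298.260);q=flow(e,d,*p);print(q,bp(d,*q,.046,s=1))
"
```

```text
t59.15 pos [ 0.5658 -0.014   0.0492] xdir -13.90 deg tilt [-0.001  0.    -1.   ] F [-0.3 -2.9 -1.2] op 0.0146 q [-0.1   0.44  1.88 -0.    0.82  1.71]
[-0.59816188 -0.02573699 -0.3845383 ]
[199.60779 302.46616] [0.63490521 0.15281823 0.046     ]
```

>>> apply_moves(motion=[[0,0,0,0,0,0],[0,0,0,0,0,0],[0,0,0,0,0,0],[0,0,0,0,0,0],[0,0,-0.02,0,0,0],[0,0,-0.03,0,0,0],[0,0,-0.05,0,0,0],[0,0,-0.04,0,0,0]], hand=0.05)

```text
t: 60.2
position: [0.5642, -0.0118, 0.1941]
ee_rot: [0.993, -0.12, -0.003, -0.001]
force: [-0.4, 0.3, -0.0]
opening: 0.0502
```

>>> apply_moves(motion=[[-0.005,-0.03,0,0,0,0],[-0.005,-0.03,0,0,0,0],[-0.005,-0.03,0,0,0,0],[-0.005,-0.03,0,0,0,0],[-0.005,-0.03,0,0,0,0],[-0.005,-0.025,0,0,0,0],[0,0,0,0,0,0],[0,0,0,0,0,0]])

```text
t: 61.2
position: [0.5842, 0.1697, 0.2149]
ee_rot: [0.993, -0.12, 0.011, -0.003]
force: [0.2, -0.2, -0.5]
opening: 0.0502
```

```bash
python3 -c "
from h import *
s=st();w=wrist('w16')
u,v=wpj(w,[.645,.156,.046],s=1);u,v=int(u),int(v);print(u,v);x0,y0=u-45,v-40
cv2.imwrite('pics/w16c.png',cv2.resize(w['frame'][max(y0,0):v+40,x0:u+45,::-1],None,fx=6,fy=6,interpolation=cv2.INTER_CUBIC));print(x0,max(y0,0))
"
```

```text
t61.20 pos [0.5842 0.1697 0.2149] xdir -13.83 deg tilt [ 0.022  0.004 -1.   ] F [ 0.2 -0.2 -0.5] op 0.0502 q [ 0.21  0.28  1.71 -0.    1.13  2.02]
279 128
234 88
```

View pics/w16c.png

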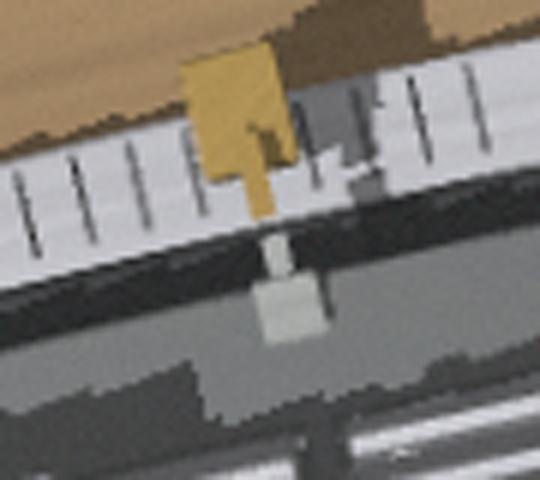

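Picture 14: mark tip at crop (263,216), pointer tip at (272,234). Nearly in line.

```bash
python3 -c "
from h import *
w=dict(np.load('w16.npz'))
g=lambda x,y:wbp(w,(234+x/6)*S,(88+y/6)*S,.046).round(4)
print('mark tip',g(263,216),'mark finger root',g(254,172),'ptr tip',g(272,234),'ptr root',g(281,275),'ptr block',g(291,308))
# slide direction from rail edge / ticks
print('rail edge',g(0,292),g(540,165),'tray edge',g(0,350),g(540,225))
"
```

```text
mark tip [0.6492 0.1567 0.046 ] mark finger root [0.6564 0.1564 0.046 ] ptr tip [0.646 0.156 0.046] ptr root [0.6393 0.1562 0.046 ] ptr block [0.6338 0.1559 0.046 ]
rail edge [0.6478 0.2006 0.046 ] [0.6471 0.1117 0.046 ] tray edge [0.6388 0.2029 0.046 ] [0.6377 0.114  0.046 ]
```

>>> apply_moves(motion=[[-0.02,0.03,-0.03,0,0,0],[-0.02,0.04,-0.03,0,0,0],[-0.02,0.04,-0.03,0,0,0],[-0.02,0.04,-0.02,0,0,0],[-0.02,0.04,0,0,0,0],[-0.02,0.04,0,0,0,0],[-0.01,0.03,0,0,0,0],[0,0,0,0,0,0]])

```text
t: 62.25
position: [0.3854, -0.0653, 0.3248]
ee_rot: [0.992, -0.126, 0.013, -0.0]
force: [-0.3, -0.1, 0.3]
opening: 0.0501
```

```bash
python3 -c "
from h import *
st();d=imaging.grab_frame('side');cv2.imwrite('pics/s9.png',cv2.resize(d['frame'][...,::-1],(800,600),interpolation=cv2.INTER_CUBIC))
"
```

```text
t62.25 pos [ 0.3854 -0.0653  0.3248] xdir -14.43 deg tilt [ 0.025 -0.002 -1.   ] F [-0.3 -0.1  0.3] op 0.0501 q [-0.28 -0.27  2.04  0.    1.35  1.54]
```

View pics/s9.png

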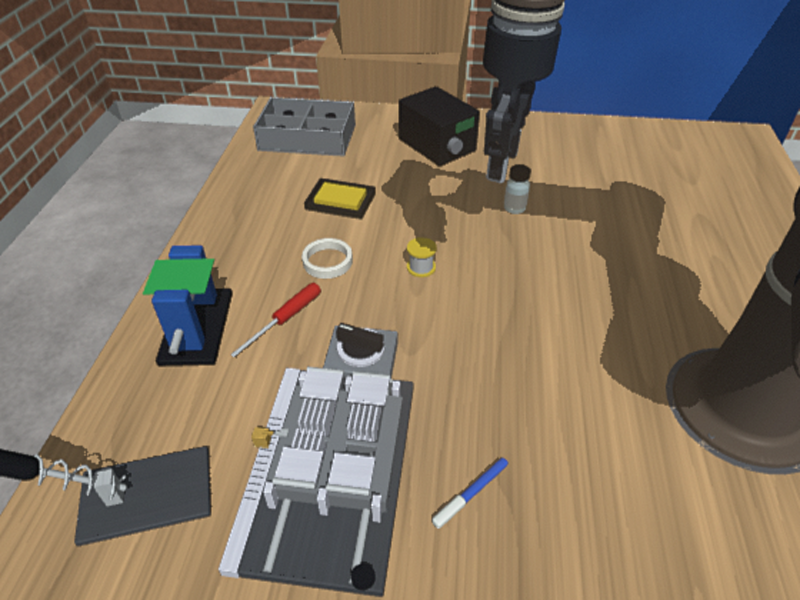

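Picture 15: three heatsinks are seated, four flaps are flat and the pointer lines up with the mark at (262,435). The bystanders are where they started and the arm is clear. Handing in.

```bash
python3 -c "
from plant import hand_in
print(hand_in())"
```

```text
the job is handed in; nothing more can be done
None
```

The job is done and handed in at about 62 s of robot time. There were three heatsinks on the bench. They are fully down, fins up, in pockets 0, 2 and 3, and pocket 1 is empty. All four clip flaps are folded flat, including the one over pocket 1.

- **Back-off:** I turned the knob clockwise until the pointer was about 14–17 mm past the mark on the knob side, well over the 10 mm asked.
- **Final setting:** I then brought the tray up counter-clockwise only. It stopped with the pointer about 0.6 mm short of the mark, measured in the last overhead wrist picture (limit 2 mm).
- **Last look:** The side picture shows the seated heatsinks, flat flaps, bystanders where they started and the arm clear of everything.
- **Disagreement:** The side camera's tracked pointer read about 3 mm short of the mark before I let go of the knob. I trusted the overhead view, which was almost directly above both tips. I didn't turn the knob again after that reading.

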